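# Set the batch code and stamp the label

### The job

Set the label coder to batch code 2-4-5 (left to right as seen from the robot) by rolling its three thumbwheels until each number sits squarely in line with the index lines, pressing no harder than a fingertip comfortably would. Only when the code is right, push the print plunger fully down to stamp the label, hold it for a moment and let it come up again. Leave the code set, and the cups and other things where they are.

Things in the scene. Friction and masses are not known exactly. Their poses are not given: they have to be found in the camera images.
- coder: Batch coder bolted to the table: base plate 130 x 270 mm (x by y); grey housing with a flat deck 60 mm up (100 mm in x, y -49 to +125 mm), three thumbwheels standing out of it in a row; at y = -90 mm a round push plunger on an arm (arm top 78 mm up). Origin: base centre, on the table; y runs along the row to the robot's left, x away from the robot, z up. Bears at most 18 N anywhere.
- wheel_left (a joint): Turn of the left wheel, rad: 0.6 x (number - 1), so 1 is 0, 2 is 0.6, 6 is 3.0; stops at -0.15 and 3.15. Its top moving to the coder's +x raises it. Numbers 1 to 6 are white dice pips on the rim; the one on top, in line with the deck's white index lines, is set. Turned only by friction of a fingertip pressed on it (smooth rim, drag 3.9 N, press about 8 to 11 N); stays where left, no clicks.
- left_top (a point): Nominal top of the left wheel (rubber, radius 26 mm, 24 mm wide, axle along y; wheels 34 mm apart, left is +y), 80 mm above the table, above the axle; fixed to the coder, axes as its. The real wheel is seated up to 6 mm higher or lower (each differs, not measured: find it by touch) and yields downward on a spring: 1.6 N to start, 3 N per mm, hard stop after 5 mm.
- wheel_middle (a joint): Turn of the middle wheel, rad: 0.6 x (number - 1), so 1 is 0, 2 is 0.6, 6 is 3.0; stops at -0.15 and 3.15. Its top moving to the coder's +x raises it. Numbers 1 to 6 are white dice pips on the rim; the one on top, in line with the deck's white index lines, is set. Turned only by friction of a fingertip pressed on it (smooth rim, drag 3.9 N, press about 8 to 11 N); stays where left, no clicks.
- middle_top (a point): Nominal top of the middle wheel (rubber, radius 26 mm, 24 mm wide, axle along y; wheels 34 mm apart, left is +y), 80 mm above the table, above the axle; fixed to the coder, axes as its. The real wheel is seated up to 6 mm higher or lower (each differs, not measured: find it by touch) and yields downward on a spring: 1.6 N to start, 3 N per mm, hard stop after 5 mm.
- wheel_right (a joint): Turn of the right wheel, rad: 0.6 x (number - 1), so 1 is 0, 2 is 0.6, 6 is 3.0; stops at -0.15 and 3.15. Its top moving to the coder's +x raises it. Numbers 1 to 6 are white dice pips on the rim; the one on top, in line with the deck's white index lines, is set. Turned only by friction of a fingertip pressed on it (smooth rim, drag 3.9 N, press about 8 to 11 N); stays where left, no clicks.
- right_top (a point): Nominal top of the right wheel (rubber, radius 26 mm, 24 mm wide, axle along y; wheels 34 mm apart, left is +y), 80 mm above the table, above the axle; fixed to the coder, axes as its. The real wheel is seated up to 6 mm higher or lower (each differs, not measured: find it by touch) and yields downward on a spring: 1.6 N to start, 3 N per mm, hard stop after 5 mm.
- plunger (a joint): Downward travel of the print plunger, m: 0 up, 0.014 fully down. Spring: 1.9 N to start, 0.25 N per mm, 5.4 N at the bottom, then a hard stop; comes up by itself.
- plunger_top (a point): Centre of the top face of the plunger's round black head (38 mm across, 12 mm thick), 128 mm above the table when up, at (-8, -90) mm in the coder's frame; moves with it.
- cup_1: Small white porcelain cup, 48 mm across the rim, 42 mm high, standing near the coder; origin at the centre of its foot. Bystander.
- cup_2: Small white porcelain cup, 48 mm across the rim, 42 mm high, standing near the coder; origin at the centre of its foot. Bystander.
- cup_3: Small white porcelain cup, 48 mm across the rim, 42 mm high, standing near the coder; origin at the centre of its foot. Bystander.
- jar: Clear jar with steel cap, 60 mm across, 85 mm high; origin at the centre of its foot. Bystander.
- spatula: Spatula with wooden handle, lying; bystander.
- label_box: Cardboard label box 90 x 65 x 35 mm; origin at its underside. Bystander.
- brush: Pastry brush with wooden handle, lying; bystander.

How it is judged:
On the way, in this order (a step that is already met when the one before it is completed fails the run):
1. all three wheels show the code 2-4-5 with the plunger up (value of joint wheel_left between 0.48 and 0.72 rad and value of joint wheel_middle between 1.68 and 1.92 rad and value of joint wheel_right between 2.28 and 2.52 rad and value of joint plunger below 0.003 m), for 0.2 s.
2. the plunger is pushed down (12 of its 14 mm) with the code set (value of joint wheel_left between 0.48 and 0.72 rad and value of joint wheel_middle between 1.68 and 1.92 rad and value of joint wheel_right between 2.28 and 2.52 rad and value of joint plunger above 0.012 m), for 0.1 s.
At the end, for the whole second after the job is handed in: The left, middle and right wheels stand still at numbers 2, 4 and 5 (0.6, 1.8 and 2.4 rad, each within 0.12 rad), the plunger is up again (less than 2 mm down), and every bystander is within 30 mm of where it was (value of joint wheel_left between 0.48 and 0.72 rad and value of joint wheel_middle between 1.68 and 1.92 rad and value of joint wheel_right between 2.28 and 2.52 rad and value of joint plunger below 0.002 m and velocity of joint wheel_left between -0.05 and 0.05 rad/s and velocity of joint wheel_middle between -0.05 and 0.05 rad/s and velocity of joint wheel_right between -0.05 and 0.05 rad/s and distance of each of cup_1, cup_2, cup_3, jar, spatula, label_box, brush from where it was at the start of the episode below 0.03 m); the robot touches nothing.
It fails at once if the coder, its wheels or its plunger are pressed with more than 18 N (contact force between anything else and coder above 18 N).
It fails at once if the plunger is pushed down (more than 7 mm) while the code is wrong (value of joint plunger above 0.007 m and not (value of joint wheel_left between 0.48 and 0.72 rad and value of joint wheel_middle between 1.68 and 1.92 rad and value of joint wheel_right between 2.28 and 2.52 rad)).
It fails at once if a bystander is moved more than 30 mm (distance of any of cup_1, cup_2, cup_3, jar, spatula, label_box, brush from where it was at the start of the episode above 0.03 m).
It also fails if it takes over 72 s, if anything falls off the work surface, if the arm or the gripper's body presses on something with over 40 N, if the wrist force passes 120 N, or if a joint passes its speed limit or range.

### The arm

A 6-joint arm with a two-finger parallel gripper is mounted at the origin on the work surface. World frame = base frame: x ahead of the robot, y to its left, z up, the work surface at z = 0. Lengths are in m, angles in rad, forces in N, time in s.
With the tool pointing down it reaches from about 0.3 to 1 m from the base axis. Payload 5.1 kg.
Tool frame: the origin (TCP) lies between the finger pads; the fingertips stand 19 mm ahead of it and the grasp point (between the pads) is the TCP; y points along the fingers, x is the direction in which the jaws open and shut, and the axes are right-handed (so a half turn about y gives the same grasp; the last joint's range is limited). The gripper opens to 95 mm and grips with 3 to 60 N. Pads are 20 mm wide; open, the fingers measure 119 mm over their backs; the gripper's body (75 mm by 180 mm) begins 59 mm behind the grasp point.
Start: joints at [-1.209, 0.124, 1.65, -0, 1.367, -0.083], TCP at [0.28, -0.587, 0.234] pointing down, gripper open.
Joint ranges: [-2.61, 2.61], [-1.02, 2.33], [0.03, 2.71], [-1.35, 4.49], [0.32, 2.68], [-2.91, 2.91]. Speed limits (rad/s): [2.57, 2.57, 3.14, 3.14, 3.14, 3.14].

### API

Orientations are given as a unit quaternion [w, x, y, z].
In Python, from station import r gives the robot as it stands.
- The arm moves only by the tool apply_moves, never from a script. Its argument "targets" is a list that holds one entry, the list of rows, each a list of 6 numbers: the shift along the tool's x, y, z in mm, then the turn, a rotation vector about the tool's x, y, z in degrees. In form: [[[dx, dy, dz, rx, ry, rz], ...]]. A call has 1 to 20 rows; each row shifts and turns the commanded pose from where the row before left it, along the tool's axes as they then stand; what a row does not reach is not made up. A row lasts 1/10 s, in which the tool goes at most 50 mm and 8.59 degrees, less where a joint would pass 70% of its speed; a pose out of reach is approached as far as the arm can. A call is refused whole if a number of a shift passes 50 or a number of a turn 8.59, either way. A call with a gripper value outside its range is refused whole. "jaw" is the opening, from 0 (shut) to 1 (fully open), set as the call begins (left out, the last holds). The fingers move at their own pace and stop on an object; "newtons" is the grip in N (left out, the last holds). Time passes only in rows, so rows that do not move let the fingers close. It gives the time, the measured TCP pose, the force and the opening at its end, in the units of the state.
- r.get_state(): the state, without advancing time (a new reading comes with each control period).
- r.capture(name): name is "side" or "top"; returns the picture (400x640x3 uint8, blue, green, red); there is no depth.
- r.camera_params(name): a dict with "mtx" (3x3 intrinsics, pixels), "pose" (4x4, takes a point from camera to world coordinates). Camera axes: x right, y down, z forward; pixel columns grow to the right and rows downward; lengths in m; the calibration is good to about 2 mm. A picture is of the moment at which its call begins. camera_params takes no time and is no camera call.
- r.finish_job(): hands the job in, once; it reports no verdict.
The state is a dict: "time": time; "joint_pos": joint angles; "joint_vel": joint speeds; "joint_torque": joint torques, N m; "tcp_pos": TCP position; "ee_rot": TCP orientation; "wrist_force": force on the tool from outside, world axes, zero at the start; "ft_torque": the same for the moment, N m; "grip_width": finger opening in m.
Only numpy, scipy, OpenCV 4.12 (cv2) and the standard library are available. Lean on these libraries where they do the work, as an engineer would, in place of code of your own. Each camera call takes 0.05 s, during which the arm holds its last target.

## Working session

There is one attempt and no reset: what is moved stays moved. The work goes in short steps, Python scripts to look and compute and a tool call to move; the robot and the scene stay as the last step left them, time stands still between calls to the robot, and variables do not carry over. Pictures are saved under pics/ and viewed, and the job is handed in when it is done.

Besides the shell and the picture viewer there is one more tool, called after "Request:" by a JSON object that holds its "method" and its "body", one argument or row to a line. apply_moves: Moves the arm, as the interface text tells. Its arguments: {"type":"object","properties":{"targets":{"type":"array"},"jaw":{"type":"number"},"newtons":{"type":"number"}},"required":["targets"]}

```bash
ls; mkdir -p pics; python3 - <<'E'
from station import r
import cv2
for n in("side","top"):
    im=r.capture(n); cv2.imwrite(f"pics/{n}0.png",im)
    p=r.camera_params(n); print(n,p["mtx"],p["pose"])
print(r.get_state())
E
```

```text
pics
side [[494.40305661   0.         311.90224684]
 [  0.         494.40305661 201.30799755]
 [  0.           0.           1.        ]] [[-0.87402549 -0.27203666  0.40258601 -0.03823103]
 [-0.4856909   0.51228169 -0.70828795  0.88626412]
 [-0.01355715 -0.81459409 -0.57987298  0.84253637]
 [ 0.          0.          0.          1.        ]]
top [[370.92644554   0.         323.20817585]
 [  0.         370.92644554 202.9244628 ]
 [  0.           0.           1.        ]] [[-7.34385637e-02 -9.75230963e-01  2.08641670e-01  2.98237666e-01]
 [-9.97299429e-01  7.16473920e-02 -1.61400291e-02 -7.12307695e-03]
 [ 7.91624592e-04 -2.09263519e-01 -9.77858964e-01  1.04537070e+00]
 [ 0.00000000e+00  0.00000000e+00  0.00000000e+00  1.00000000e+00]]
{'time': 0.1, 'joint_pos': array([-1.20856910e+00,  1.24460722e-01,  1.65154627e+00, -1.79769624e-05,
        1.36746149e+00, -8.26024125e-02]), 'joint_vel': array([-4.01211713e-04, -1.45148463e-03, -2.46426374e-03,  2.42629231e-04,
        8.83249969e-05,  4.20047101e-04]), 'joint_torque': array([ 5.98934839e-04, -4.18877077e+01, -3.61098576e+01,  7.77478167e-02,
        4.61292802e-02, -5.27210625e-05]), 'tcp_pos': array([ 0.27947348, -0.58625273,  0.23249121]), 'ee_rot': array([ 0.59837109, -0.59758298,  0.37792323, -0.37685627]), 'wrist_force': array([ 0.88728193, -0.30476488, -0.01744166]), 'ft_torque': array([0.00706006, 0.05918308, 0.00551795]), 'grip_width': 0.09517208522329974}
```

View pics/side0.png

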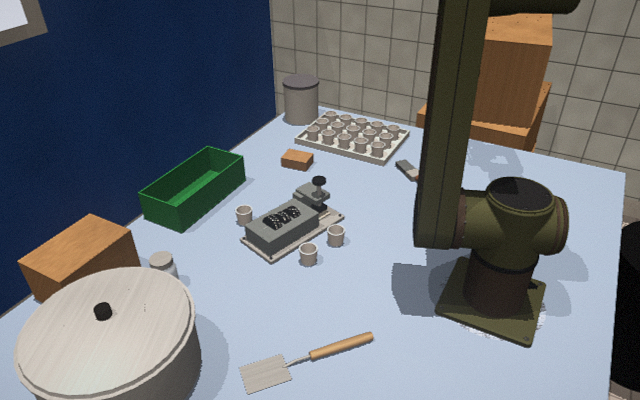

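View pics/top0.png

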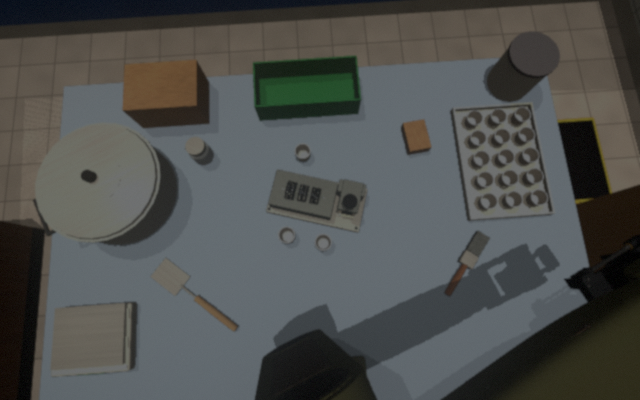

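```bash
python3 - <<'E'
import cv2
a=cv2.imread("pics/side0.png")[165:280,220:360]; b=cv2.imread("pics/top0.png")[135:260,255:380]
cv2.imwrite("pics/s0z.png",cv2.resize(a,None,fx=5.5,fy=5,interpolation=cv2.INTER_CUBIC)[:, :])
b=cv2.convertScaleAbs(b,alpha=1.6)
cv2.imwrite("pics/t0z.png",cv2.resize(b,None,fx=4.8,fy=4.8,interpolation=cv2.INTER_CUBIC))
E
```

```text
(no output)
```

View pics/s0z.png

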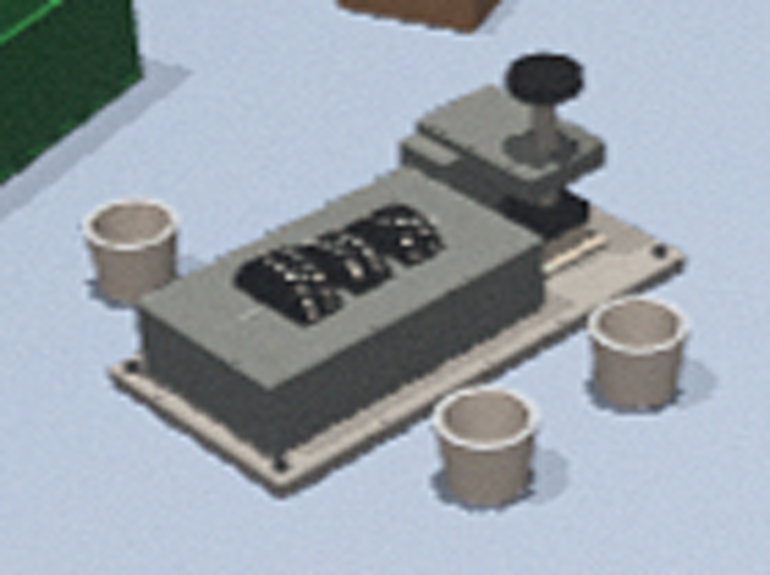

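View pics/t0z.png

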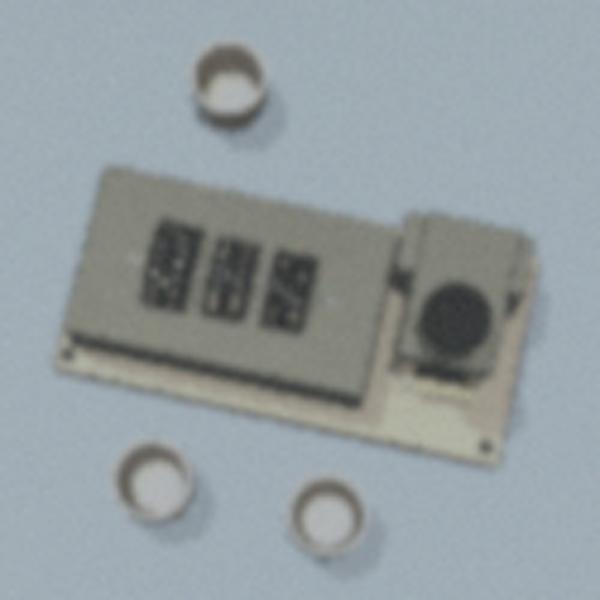

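```bash
cat > h.py <<'E'
from station import r
import numpy as np, cv2
def ray(n,uv):
    p=r.camera_params(n); T=p["pose"]; K=p["mtx"]
    uv=np.atleast_2d(uv).astype(float)
    d=np.c_[uv,np.ones(len(uv))]@np.linalg.inv(K).T@T[:3,:3].T
    return T[:3,3],d
def onz(n,uv,z):
    o,d=ray(n,uv); t=(z-o[2])/d[:,2]; return o+d*t[:,None]
def proj(n,P):
    p=r.camera_params(n); T=np.linalg.inv(p["pose"]); q=(np.atleast_2d(P)@T[:3,:3].T+T[:3,3])@p["mtx"].T
    return q[:,:2]/q[:,2:]
def avg(n,k=6): return np.mean([r.capture(n).astype(float) for _ in range(k)],0)
E
python3 - <<'E'
from h import *
for n in("side","top"): np.save(f"pics/{n}.npy",avg(n))
def four(m):
    m=cv2.morphologyEx(m,cv2.MORPH_CLOSE,np.ones((9,9)))
    c=max(cv2.findContours(m,0,1)[0],key=cv2.contourArea); return c
b=np.load("pics/top.npy"); f=6
Z=cv2.resize(b[150:245,255:385],None,fx=f,fy=f,interpolation=cv2.INTER_CUBIC)
cv2.imwrite("pics/tz.png",np.clip(Z*1.6,0,255))
b=np.load("pics/side.npy")
Z=cv2.resize(b[165:265,235:350],None,fx=f,fy=f,interpolation=cv2.INTER_CUBIC)
cv2.imwrite("pics/sz.png",np.clip(Z*1.2,0,255))
E
```

```text
[ WARN:0@18.441] global loadsave.cpp:1063 imwrite_ Unsupported depth image for selected encoder is fallbacked to CV_8U.
```

View pics/tz.png

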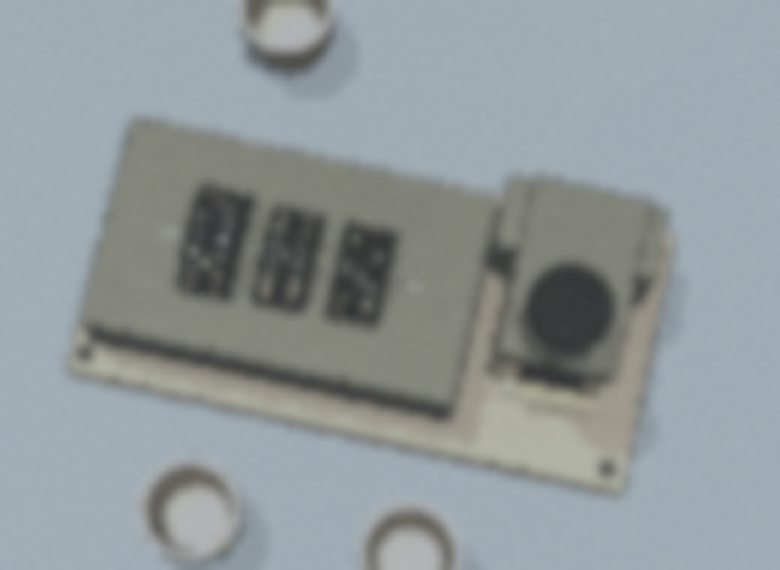

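View pics/sz.png

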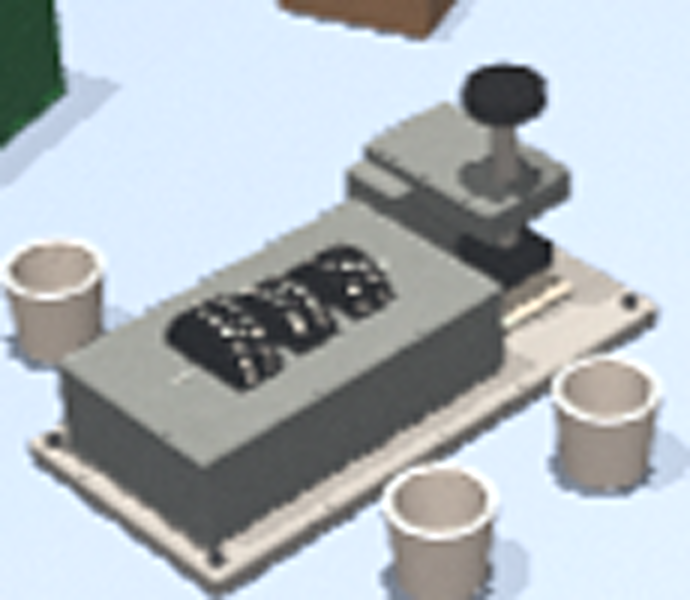

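```bash
cat > fit.py <<'E'
from h import *
from scipy.optimize import least_squares
L=np.array([[50,125,60],[50,-49,60],[-50,-49,60],[-50,125,60],[-8,-90,128]])/1e3
zt=np.array([[131,117],[500,197],[448,408],[83,325],[568,310]])
zs=np.array([[62,370],[352,200],[500,295],[208,465],[505,95]])
ut=(zt+.5)/6-.5+[255,150]; us=(zs+.5)/6-.5+[235,165]
def W(p,L): 
    c,s=np.cos(p[2]),np.sin(p[2]); return np.c_[L[:,0]*c-L[:,1]*s+p[0],L[:,0]*s+L[:,1]*c+p[1],L[:,2]]
for name,f in (("top",lambda p:proj("top",W(p,L))-ut),("side",lambda p:proj("side",W(p,L))-us),("both",lambda p:np.r_[proj("top",W(p,L))-ut,proj("side",W(p,L))-us])):
    s=least_squares(lambda p:f(p).ravel(),[.45,0,-.2]); print(name,s.x.round(4),np.degrees(s.x[2])); print(f(s.x).round(2).tolist())
E
python3 fit.py; python3 -c "
from h import *
print(onz('top',[[(568+.5)/6-.5+255,(310.5)/6-.5+150]],.128))"
```

```text
top [ 0.5287 -0.0061 -0.3008] -17.23356025531333
[[0.13, 0.04], [-0.07, 0.39], [0.53, 0.18], [-1.12, -0.23], [0.49, -0.39]]
side [ 0.5237  0.0012 -0.2856] -16.366033586513804
[[-1.29, -0.42], [0.23, -0.03], [1.32, -0.66], [-0.19, 1.54], [-0.01, -1.06]]
both [ 0.5272 -0.0041 -0.2936] -16.824819862452863
[[-0.76, 0.87], [-0.83, 0.81], [0.01, 0.68], [-1.77, 0.69], [-0.16, 0.0], [-1.33, -2.18], [0.32, -1.34], [1.09, -1.96], [-0.61, -0.24], [-0.06, -2.23]]
[[ 0.49346603 -0.08833798  0.128     ]]
```

```bash
cat > fit2.py <<'E'
from h import *
from scipy.spatial.transform import Rotation as R
b=np.load("pics/top.npy"); s=np.load("pics/side.npy")
q=r.get_state()["ee_rot"]; print("tool axes (cols)\n",R.from_quat(np.roll(q,-1)).as_matrix().round(3))
# deck mask by colour: print samples
def smp(im,u,v): return im[int(v),int(u)].round(0).tolist()
print("deck",smp(b,300,207),smp(b,285,175),"table",smp(b,265,165),"plate",smp(b,345,228),"sidewall",smp(b,300,212))
print("S deck",smp(s,270,220),"table",smp(s,240,185),"plate",smp(s,275,258),"wall",smp(s,260,238))
E
python3 fit2.py
```

```text
tool axes (cols)
 [[ 0.43  -0.     0.903]
 [-0.903 -0.     0.43 ]
 [ 0.    -1.    -0.   ]]
deck [78.0, 84.0, 83.0] [77.0, 84.0, 82.0] table [114.0, 109.0, 101.0] plate [93.0, 101.0, 100.0] sidewall [44.0, 46.0, 44.0]
S deck [43.0, 40.0, 39.0] table [138.0, 130.0, 113.0] plate [164.0, 172.0, 179.0] wall [69.0, 69.0, 66.0]
```

```bash
cat > fit3.py <<'E'
from h import *
def quad(im,box,lo,hi,erode):
    x0,y0,x1,y1=box; f=6
    Z=cv2.resize(im[y0:y1,x0:x1,0],None,fx=f,fy=f,interpolation=cv2.INTER_CUBIC)
    Z=cv2.GaussianBlur(Z,(0,0),3)
    m=((Z>lo)&(Z<hi)).astype(np.uint8)
    m=cv2.morphologyEx(m,cv2.MORPH_OPEN,cv2.getStructuringElement(2,(erode,erode)))
    m=cv2.morphologyEx(m,cv2.MORPH_OPEN,cv2.getStructuringElement(2,(erode,erode)))
    c=max(cv2.findContours(m,0,1)[0],key=cv2.contourArea)
    h=cv2.convexHull(c); 
    v=cv2.cvtColor(np.clip(Z*1.4,0,255).astype(np.uint8),cv2.COLOR_GRAY2BGR); cv2.drawContours(v,[c],-1,(0,0,255),1)
    q=cv2.approxPolyN(h,4)[0] if hasattr(cv2,'approxPolyN') else None
    cv2.polylines(v,[q],True,(0,255,0),1)
    return (q+.5)/f-.5+[x0,y0],v
b=np.load("pics/top.npy"); s=np.load("pics/side.npy")
qt,v=quad(b,(255,150,385,245),61,93,21); cv2.imwrite("pics/mt.png",v); print(qt.tolist()); print(onz("top",qt,.06).round(4).tolist())
qs,v=quad(s,(235,165,350,265),82,133,21); cv2.imwrite("pics/ms.png",v); print(qs.tolist()); print(onz("side",qs,.06).round(4).tolist())
E
python3 fit3.py; python3 -c "
from h import *
s=np.load('pics/side.npy'); print(s[229:232,255:270,0].round(0), s[222,246:262,0].round())"
```

```text
[[369.5833333333333, 182.41666666666666], [358.75, 233.58333333333331], [267.0833333333333, 203.25], [276.0833333333333, 168.75]]
[[0.5566, -0.1548, 0.06], [0.4181, -0.1119, 0.06], [0.5187, 0.1287, 0.06], [0.6146, 0.0997, 0.06]]
[[316.5833333333333, 264.4166666666667], [298.0833333333333, 264.4166666666667], [300.4166666666667, 253.75], [316.25, 252.91666666666669]]
[[0.3732, 0.1455, 0.06], [0.4109, 0.1657, 0.06], [0.4248, 0.1311, 0.06], [0.393, 0.1107, 0.06]]
[[138. 136. 137. 137. 135. 136. 139. 135. 136. 136. 137. 136. 137. 134.
  136.]
 [135. 135. 135. 137. 136. 140. 139. 137. 138. 135. 135. 136. 135. 134.
  134.]
 [136. 136. 135. 137. 137. 137. 138. 136. 137. 135. 135. 134. 134. 137.
  138.]] [107. 108.  95. 108. 133. 138. 135. 135. 136. 135. 136. 134. 134. 136.
 138. 138.]
```

```bash
python3 -c "
import cv2,numpy as np
a=cv2.imread('pics/mt.png');b=cv2.imread('pics/ms.png')
h=max(a.shape[0],b.shape[0]);p=lambda i:cv2.copyMakeBorder(i,0,h-i.shape[0],0,0,0)
o=cv2.hconcat([p(a),p(b)]);cv2.imwrite('pics/m.png',cv2.resize(o,None,fx=.54,fy=.54))"
```

```text
(no output)
```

View pics/m.png

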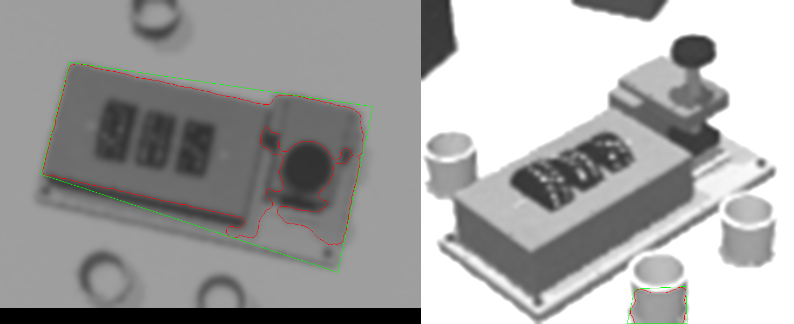

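```bash
python3 - <<'E'
from h import *
b=np.load("pics/top.npy").mean(2)
def cen(im,u,v,w=3):
    u,v=int(round(u)),int(round(v)); P=im[v-w:v+w+1,u-w:u+w+1]; bg=np.median(P); Q=np.clip(P-bg-3,0,None); yy,xx=np.mgrid[-w:w+1,-w:w+1]
    return u+(Q*xx).sum()/Q.sum(), v+(Q*yy).sum()/Q.sum(), Q.round().astype(int)
for z in((168,232),(413,287)):
    c=cen(b,(z[0]+.5)/6-.5+255,(z[1]+.5)/6-.5+150); print(c[:2],onz("top",[c[:2]],.06)); print(c[2])
s=np.load("pics/side.npy").mean(2)
for z in((182,378),):
    c=cen(s,(z[0]+.5)/6-.5+235,(z[1]+.5)/6-.5+165); print(c[:2],onz("side",[c[:2]],.06)); print(c[2])
c=onz("top",(np.array([[131,117],[500,197],[448,408],[83,325]])+.5)/6-.5+[255,150],.06);print(c, np.linalg.norm(c-np.roll(c,-1,0),axis=1))
c=onz("side",(np.array([[62,370],[352,200],[500,295],[208,465]])+.5)/6-.5+[235,165],.06);print(c, np.linalg.norm(c-np.roll(c,-1,0),axis=1))
S=cv2.resize(np.load("pics/side.npy")[195:235,258:308],None,fx=15,fy=15,interpolation=cv2.INTER_CUBIC)
cv2.imwrite("pics/sw.png",np.clip(S*1.1,0,255).astype(np.uint8))
E
```

```text
(np.float64(282.52), np.float64(188.384)) [[0.55727283 0.08478308 0.06      ]]
[[0 0 0 0 0 0 0]
 [0 0 0 0 0 0 0]
 [0 0 0 0 0 0 0]
 [0 0 3 5 0 0 0]
 [0 0 3 3 0 0 0]
 [0 0 0 0 0 0 0]
 [0 0 0 0 0 0 0]]
(np.float64(323.61971830985914), np.float64(197.43661971830986)) [[ 0.52365322 -0.02562887  0.06      ]]
[[0 0 0 0 0 0 0]
 [0 0 0 0 0 0 0]
 [0 0 0 0 0 0 0]
 [0 0 0 3 3 1 0]
 [0 0 0 2 3 0 0]
 [0 0 0 0 0 0 0]
 [0 0 0 0 0 0 0]]
(np.float64(264.86684782608694), np.float64(227.22486413043478)) [[0.55561547 0.08616633 0.06      ]]
[[ 0  0  0  0  0  0  0]
 [ 0  0  0  3  4  4  0]
 [ 0  0  1 25 15  0  0]
 [ 0  9 21  0  0  0  0]
 [ 0  0  0  0  0  0  0]
 [ 0  0  0  0  0  0  0]
 [ 0  0  0  0  0  0  0]]
[[ 0.61360014  0.09885782  0.06      ]
 [ 0.56302178 -0.0679505   0.06      ]
 [ 0.46701471 -0.03665377  0.06      ]
 [ 0.51709585  0.12514282  0.06      ]] [0.17430773 0.10097942 0.16937018 0.10001989]
[[ 0.60293585  0.10687818  0.06      ]
 [ 0.55834884 -0.05953018  0.06      ]
 [ 0.46358691 -0.02757728  0.06      ]
 [ 0.51370272  0.1300778   0.06      ]] [0.1722781  0.10000405 0.16542889 0.09219964]
```

View pics/sw.png

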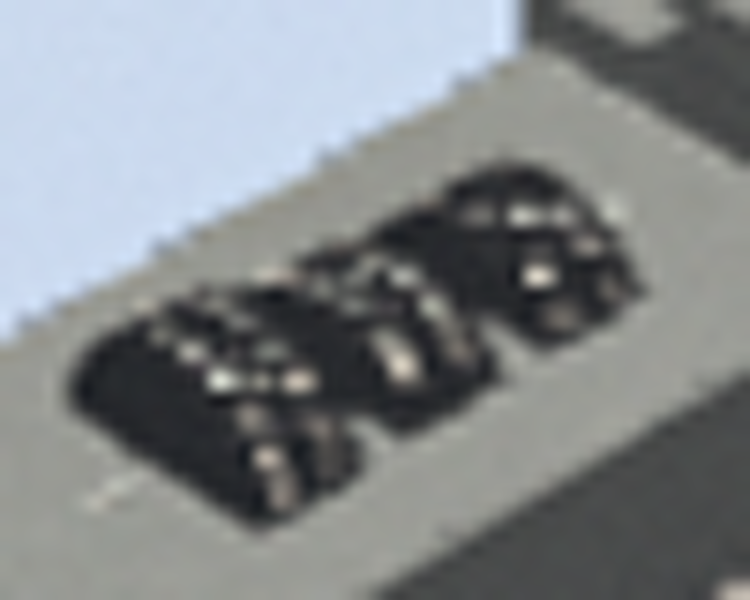

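```bash
cat > unwrap.py <<'E'
from h import *
import sys
O=np.array([0.5402,0.0298]); yaw=np.radians(-16.9)
ex=np.array([np.cos(yaw),np.sin(yaw)]); ey=np.array([-np.sin(yaw),np.cos(yaw)])
def P(x,y,z): # coder frame relative to middle wheel (mm)
    x,y,z=np.broadcast_arrays(x,y,z); xy=O+np.stack([x,x],-1)/1e3*ex+np.stack([y,y],-1)/1e3*ey
    return np.dstack([xy,z/1e3]) if xy.ndim==3 else np.c_[xy,z/1e3]
def unwrap(n,im,dz=(0,0,0),dxy=(0,0),s=6):
    outs=[]
    for k,yc in enumerate((34,0,-34)):
        phi=np.radians(np.arange(75,-75.01,-0.4)); yy=np.arange(14,-14.01,-0.15)
        ph,Y=np.meshgrid(phi,yy,indexing="ij")
        X=26*np.sin(ph)+dxy[0]; Z=54+dz[k]+26*np.cos(ph)
        p=P(X,Y+yc+dxy[1],Z).reshape(-1,3); uv=proj(n,p).reshape(ph.shape+(2,)).astype(np.float32)
        outs.append(cv2.remap(im.astype(np.float32),uv[...,0],uv[...,1],cv2.INTER_CUBIC))
    return phi,yy,outs
def show(n,im,name,dz=(0,0,0),dxy=(0,0),g=1.5):
    phi,yy,o=unwrap(n,im,dz,dxy)
    t=[]
    for a in o:
        a=np.clip(a*g,0,255).astype(np.uint8).copy()
        for k,d in enumerate(np.arange(-60,61,10)):
            r0=int(np.argmin(abs(np.degrees(phi)-d))); cv2.line(a,(0,r0),(8 if d else 187,r0),(0,255,255) if d else (0,0,255),1)
        t.append(a); t.append(np.full((a.shape[0],10,3),128,np.uint8))
    cv2.imwrite(name,cv2.resize(np.hstack(t),None,fx=1.3,fy=1.3))
E
python3 - <<'E'
from unwrap import *
show("top",np.load("pics/top.npy"),"pics/ut.png",g=2)
show("side",np.load("pics/side.npy"),"pics/us.png",g=1.4)
E
```

```text
(no output)
```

View pics/ut.png

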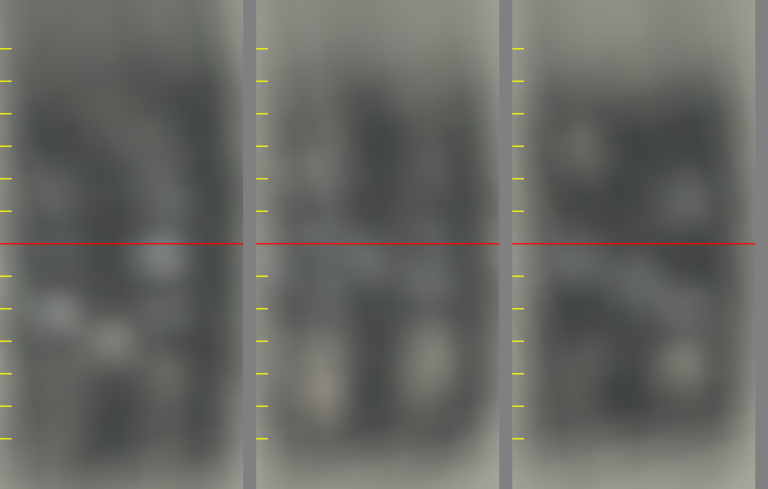

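View pics/us.png

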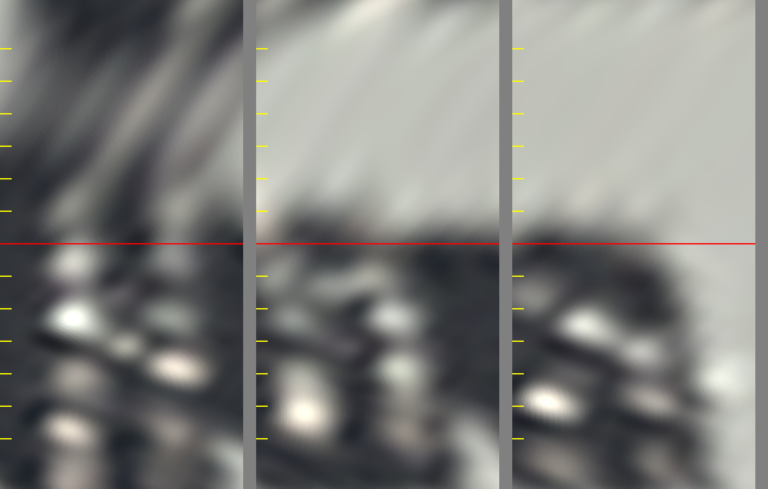

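Request:
{"method": "apply_moves", "body": {
  "targets": [
    [[0,0,0,0,-6,0],[0,0,0,0,-6,0],[0,0,0,0,-6,0],[0,0,0,0,-6,0],[0,0,0,0,-6,0],[0,0,0,0,-6,0],[0,0,0,0,-6,0],[0,0,0,0,-5.6,0],[0,0,0,0,0,0]]
  ],
  "jaw": 0,
  "newtons": 20
}}

```text
time: 1.6
tcp_pos: [0.2796, -0.5868, 0.2337]
ee_rot: [-0.699, 0.699, -0.104, 0.104]
wrist_force: [0.2, 0.4, 0.3]
grip_width: 0.0286
```

```bash
cat >> h.py <<'E'
from scipy.spatial.transform import Rotation as R
O=np.array([0.5402,0.0298]); yaw=np.radians(-16.9)
ex=np.array([np.cos(yaw),np.sin(yaw)]); ey=np.array([-np.sin(yaw),np.cos(yaw)])
def st():
    s=r.get_state(); M=R.from_quat(np.roll(s["ee_rot"],-1)).as_matrix(); p=s["tcp_pos"]
    d=p[:2]-O
    print("t",round(s["time"],2),"yaw",np.degrees(np.arctan2(M[1,0],M[0,0])).round(2),"down",M[:,1].round(4),"coder x,y mm",(d@ex*1e3).round(2),(d@ey*1e3).round(2),"tip z",round(p[2]*1e3-19,2),"F",s["wrist_force"].round(2),"F coder x",(s["wrist_force"][:2]@ex).round(2),"grip",s["grip_width"].round(4))
E
python3 -c "
from h import *
st()"
```

```text
Traceback (most recent call last):
  File "h.py", line 20, in st
    print("t",round(s["time"],2),"yaw",np.degrees(np.arctan2(M[1,0],M[0,0])).round(2),"down",M[:,1].round(4),"coder x,y mm",(d@ex*1e3).round(2),(d@ey*1e3).round(2),"tip z",round(p[2]*1e3-19,2),"F",s["wrist_force"].round(2),"F coder x",(s["wrist_force"][:2]@ex).round(2),"grip",s["grip_width"].round(4))
                                                                                                                                                                                                                                                                                     ^^^^^^^^^^^^^^^^^^^^^
AttributeError: 'float' object has no attribute 'round'
```

```bash
sed -i 's/s\["grip_width"\].round(4)/round(float(s["grip_width"]),4)/' h.py; python3 -c "
from h import *
st()"
```

```text
t 1.6 yaw -16.93 down [ 0. -0. -1.] coder x,y mm -70.07 -665.68 tip z 214.68 F [0.18 0.36 0.31] F coder x 0.07 grip 0.0286
```

Request:
{"method": "apply_moves", "body": {
  "targets": [
    [[3.5,0,15,0,0,0],[3.5,0,30,0,0,0],[3.5,0,40,0,0,0],[3.5,0,40,0,0,0],[3.5,0,40,0,0,0],[3.5,0,40,0,0,0],[3.5,0,40,0,0,0],[3.5,0,40,0,0,0],[3.5,0,40,0,0,0],[3.5,0,40,0,0,0],[3.5,0,40,0,0,0],[3.5,0,40,0,0,0],[3.5,0,40,0,0,0],[3.5,0,40,0,0,0],[3.5,0,40,0,0,0],[3.5,0,40,0,0,0],[3.5,0,40,0,0,0],[3.5,0,30,0,0,0],[3.5,0,15,0,0,0],[3.5,0,10,0,0,0]]
  ]
}}

```text
time: 3.6
tcp_pos: [0.5502, 0.0639, 0.2336]
ee_rot: [-0.699, 0.7, -0.104, 0.104]
wrist_force: [-0.1, -1.5, -1.3]
grip_width: 0.0005
```

Request:
{"method": "apply_moves", "body": {
  "targets": [
    [[0,20,0,0,0,0],[0,30,0,0,0,0],[0,30,0,0,0,0],[0,20,0,0,0,0],[0,10,0,0,0,0],[0,5,0,0,0,0],[0,0,0,0,0,0],[0,0,0,0,0,0],[0,0,0,0,0,0]]
  ]
}}

```text
time: 4.5
tcp_pos: [0.5512, 0.0625, 0.1202]
ee_rot: [0.7, -0.699, 0.103, -0.105]
wrist_force: [-1.4, 1.3, 0.6]
grip_width: 0.0001
```

```bash
python3 -c "
from h import *
st()
cv2.imwrite('pics/s1.png',cv2.resize(r.capture('side')[100:280,200:380],None,fx=3,fy=3))
cv2.imwrite('pics/t1.png',cv2.resize(r.capture('top')[100:280,200:380],None,fx=3,fy=3))"
```

```text
t 4.5 yaw -16.93 down [ 0.0025  0.     -1.    ] coder x,y mm 1.03 34.54 tip z 101.16 F [-1.37  1.35  0.63] F coder x -1.7 grip 0.0001
```

View pics/s1.png

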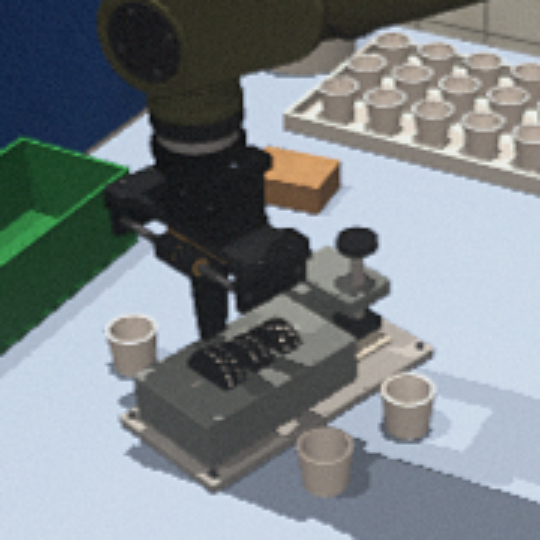

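```bash
python3 -c "
from h import *
a=proj('side',[[.5512,.0625,.101]]);print(a,(a-[200,100])*3)"
```

```text
[[270.38566977 209.88763378]] [[211.15700931 329.66290135]]
```

View pics/t1.png

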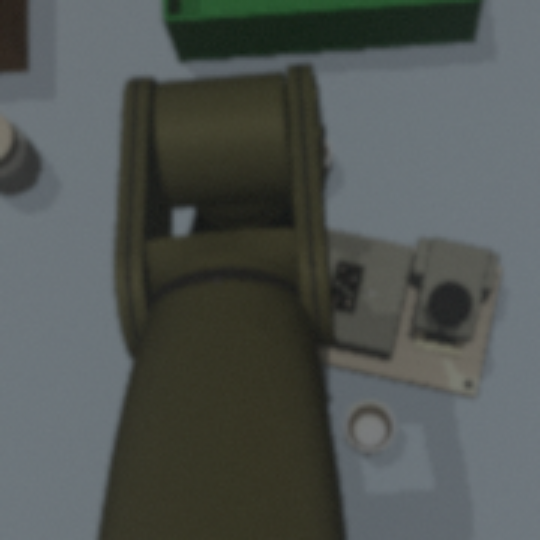

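Request:
{"method": "apply_moves", "body": {
  "targets": [
    [[0,3,0,0,0,0],[0,3,0,0,0,0],[0,3,0,0,0,0],[0,2,0,0,0,0],[0,1,0,0,0,0],[0,0,0,0,0,0],[0,0,0,0,0,0]]
  ]
}}

```text
time: 5.3
tcp_pos: [0.5503, 0.0626, 0.1067]
ee_rot: [0.699, -0.699, 0.104, -0.104]
wrist_force: [-0.1, -0.3, -0.0]
grip_width: 0.0002
```

```bash
python3 -c "
from h import *
for i in range(4): st(); r.capture('side')"
```

```text
t 5.3 yaw -16.92 down [ 0.  0. -1.] coder x,y mm 0.14 34.33 tip z 87.67 F [-0.05 -0.28 -0.01] F coder x 0.03 grip 0.0002
t 5.35 yaw -16.92 down [ 2.e-04  0.e+00 -1.e+00] coder x,y mm 0.24 34.31 tip z 87.8 F [ 0.02  0.53 -0.84] F coder x -0.13 grip 0.0002
t 5.4 yaw -16.92 down [ 3.e-04  0.e+00 -1.e+00] coder x,y mm 0.23 34.34 tip z 87.8 F [-0.45  0.06  0.56] F coder x -0.45 grip 0.0006
t 5.45 yaw -16.92 down [ 3.e-04  0.e+00 -1.e+00] coder x,y mm 0.23 34.34 tip z 87.82 F [ 0.59 -0.37  0.37] F coder x 0.67 grip 0.0006
```

Request:
{"method": "apply_moves", "body": {
  "targets": [
    [[0,1,0,0,0,0],[0,1,0,0,0,0],[0,1,0,0,0,0],[0,0,0,0,0,0],[0,0,0,0,0,0]]
  ]
}}

```text
time: 6.0
tcp_pos: [0.5503, 0.0626, 0.1036]
ee_rot: [-0.699, 0.699, -0.104, 0.104]
wrist_force: [-1.0, -0.3, -0.0]
grip_width: 0.0006
```

Request:
{"method": "apply_moves", "body": {
  "targets": [
    [[0,1,0,0,0,0],[0,0.5,0,0,0,0],[0,0,0,0,0,0],[0,0,0,0,0,0]]
  ]
}}

```text
time: 6.4
tcp_pos: [0.5505, 0.0626, 0.1026]
ee_rot: [0.699, -0.699, 0.104, -0.104]
wrist_force: [-0.8, 0.9, 3.0]
grip_width: 0.0005
```

Request:
{"method": "apply_moves", "body": {
  "targets": [
    [[0,1,0,0,0,0],[0,0,0,0,0,0],[0,0,0,0,0,0]]
  ]
}}

```text
time: 6.7
tcp_pos: [0.5505, 0.0626, 0.1018]
ee_rot: [0.699, -0.699, 0.104, -0.104]
wrist_force: [-2.2, 0.5, 5.1]
grip_width: 0.0004
```

```bash
python3 -c "
from h import *
for i in range(4): st(); r.capture('side')"
```

```text
t 6.7 yaw -16.92 down [ 4.e-04 -0.e+00 -1.e+00] coder x,y mm 0.33 34.37 tip z 82.76 F [-2.25  0.55  5.06] F coder x -2.31 grip 0.0004
t 6.75 yaw -16.91 down [ 5.e-04 -0.e+00 -1.e+00] coder x,y mm 0.35 34.41 tip z 82.8 F [-1.79 -1.02  5.74] F coder x -1.42 grip 0.0006
t 6.8 yaw -16.92 down [ 5.e-04  0.e+00 -1.e+00] coder x,y mm 0.35 34.38 tip z 82.79 F [-1.55  0.05  5.33] F coder x -1.5 grip 0.0003
t 6.85 yaw -16.92 down [ 4.e-04  0.e+00 -1.e+00] coder x,y mm 0.35 34.4 tip z 82.78 F [-2.31  0.78  6.1 ] F coder x -2.44 grip 0.0007
```

```bash
python3 - <<'E'
from unwrap import *
show("top",np.load("pics/top.npy"),"pics/ut2.png",dz=(4,4,4),g=2)
show("side",np.load("pics/side.npy"),"pics/us2.png",dz=(4,4,4),g=1.4)
E
```

```text
(no output)
```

View pics/ut2.png

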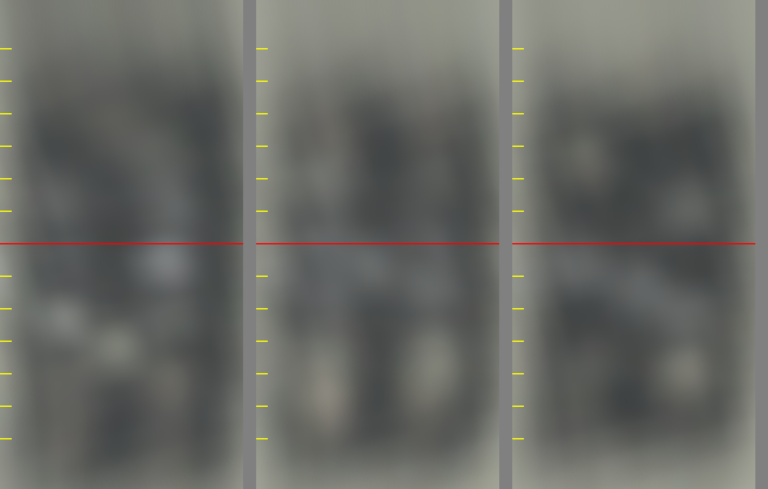

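View pics/us2.png

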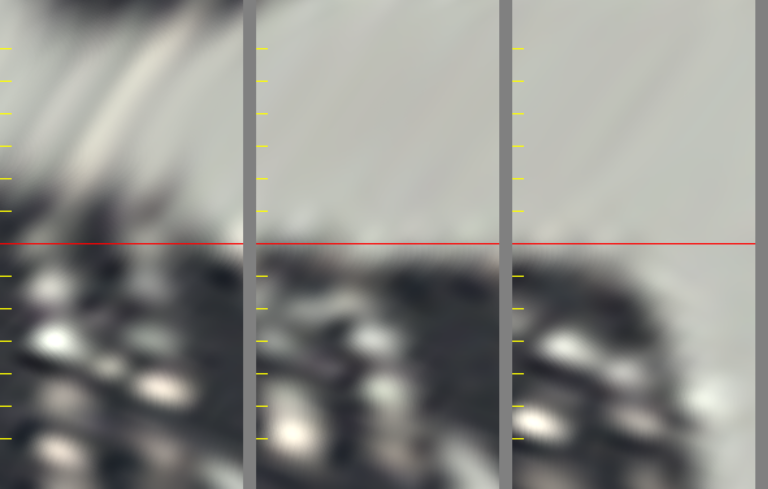

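Request:
{"method": "apply_moves", "body": {
  "targets": [
    [[0,0.8,0,0,0,0],[0,0.7,0,0,0,0],[0,0,0,0,0,0],[0,0,0,0,0,0]]
  ]
}}

```text
time: 7.3
tcp_pos: [0.5506, 0.0626, 0.1008]
ee_rot: [0.699, -0.699, 0.104, -0.104]
wrist_force: [-4.0, -0.3, 8.2]
grip_width: 0.0002
```

```bash
python3 -c "
from h import *
for i in range(3): st(); r.capture('side')"
```

```text
t 7.3 yaw -16.92 down [ 3.e-04  0.e+00 -1.e+00] coder x,y mm 0.39 34.4 tip z 81.82 F [-4.04 -0.28  8.23] F coder x -3.78 grip 0.0002
t 7.35 yaw -16.91 down [ 4.e-04  0.e+00 -1.e+00] coder x,y mm 0.37 34.43 tip z 81.84 F [-2.26 -0.67  8.28] F coder x -1.97 grip 0.0008
t 7.4 yaw -16.91 down [ 3.e-04 -0.e+00 -1.e+00] coder x,y mm 0.38 34.42 tip z 81.82 F [-3.33  0.31  8.27] F coder x -3.28 grip 0.0006
```

Request:
{"method": "apply_moves", "body": {
  "targets": [
    [[0,0.5,0,0,0,0],[-1,0,0,0,0,0],[-1,0,0,0,0,0],[-1,0,0,0,0,0],[-1,0,0,0,0,0]]
  ]
}}

```text
time: 7.95
tcp_pos: [0.5495, 0.063, 0.1016]
ee_rot: [-0.699, 0.7, -0.101, 0.107]
wrist_force: [3.6, -4.1, 5.4]
grip_width: 0.0007
```

Request:
{"method": "apply_moves", "body": {
  "targets": [
    [[-1,0,0,0,0,0],[-1,0,0,0,0,0],[-1,0,0,0,0,0],[-1,0,0,0,0,0],[-1,0,0,0,0,0]]
  ]
}}

```text
time: 8.45
tcp_pos: [0.5446, 0.0645, 0.1015]
ee_rot: [-0.699, 0.7, -0.101, 0.107]
wrist_force: [2.9, -2.9, 5.9]
grip_width: 0.0006
```

```bash
python3 -c "
from h import *
for i in range(3): st(); cv2.imwrite('pics/s2.png',cv2.resize(r.capture('side')[180:240,240:320],None,fx=9,fy=9,interpolation=2))"
```

```text
t 8.45 yaw -16.91 down [ 0.0075 -0.0014 -1.    ] coder x,y mm -5.86 34.46 tip z 82.45 F [ 2.94 -2.87  5.91] F coder x 3.65 grip 0.0006
t 8.5 yaw -16.91 down [ 0.0072 -0.0014 -1.    ] coder x,y mm -6.08 34.47 tip z 82.37 F [ 3.15 -2.38  5.88] F coder x 3.71 grip 0.0004
t 8.55 yaw -16.91 down [ 0.0071 -0.0014 -1.    ] coder x,y mm -6.06 34.46 tip z 82.35 F [ 2.78 -1.79  5.19] F coder x 3.18 grip 0.0003
```

View pics/s2.png

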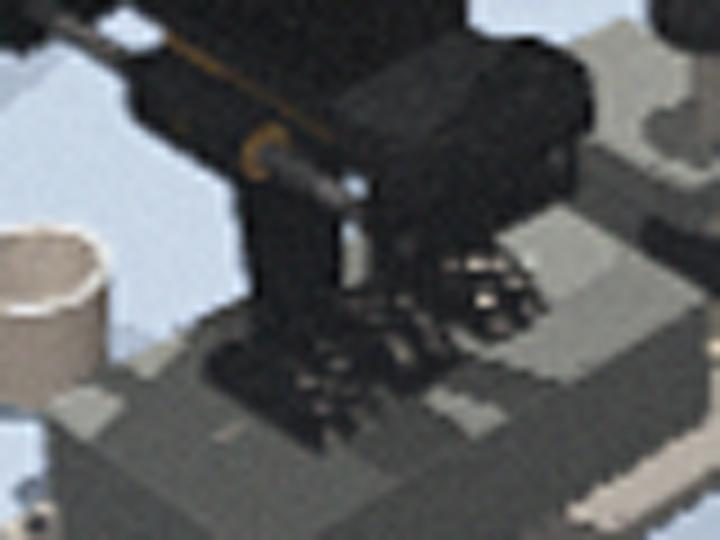

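Request:
{"method": "apply_moves", "body": {
  "targets": [
    [[0,1.2,0,0,0,0],[-1,0,0,0,0,0],[-1,0,0,0,0,0],[-1,0,0,0,0,0]]
  ]
}}

```text
time: 9.0
tcp_pos: [0.5417, 0.0654, 0.1005]
ee_rot: [-0.699, 0.7, -0.101, 0.107]
wrist_force: [1.8, -1.9, 7.2]
grip_width: 0.0001
```

```bash
python3 -c "
from h import *
for i in range(3): st(); cv2.imwrite('pics/s2.png',cv2.resize(r.capture('side')[180:240,240:320],None,fx=9,fy=9,interpolation=2))"
```

```text
t 9.0 yaw -16.91 down [ 0.0074 -0.0014 -1.    ] coder x,y mm -8.9 34.49 tip z 81.5 F [ 1.78 -1.9   7.16] F coder x 2.26 grip 0.0001
t 9.05 yaw -16.91 down [ 0.007  -0.0014 -1.    ] coder x,y mm -9.12 34.48 tip z 81.4 F [ 1.95 -2.34  7.43] F coder x 2.55 grip 0.0002
t 9.1 yaw -16.91 down [ 0.0068 -0.0013 -1.    ] coder x,y mm -9.15 34.48 tip z 81.36 F [ 2.36 -2.68  8.12] F coder x 3.04 grip 0.0002
```

Request:
{"method": "apply_moves", "body": {
  "targets": [
    [[0,-4,0,0,0,0],[0,-3,0,0,0,0],[6,0,0,0,0,0],[8,0,0,0,0,0],[7,0,0,0,0,0],[0,0,0,0,0,0],[0,0,0,0,0,0]]
  ]
}}

```text
time: 9.85
tcp_pos: [0.5589, 0.0599, 0.1045]
ee_rot: [-0.699, 0.699, -0.104, 0.104]
wrist_force: [-0.4, -0.1, -0.3]
grip_width: 0.0006
```

```bash
python3 -c "
from h import *
st(); cv2.imwrite('pics/s2.png',cv2.resize(r.capture('side')[180:240,240:320],None,fx=9,fy=9,interpolation=2));st()"
```

```text
t 9.85 yaw -16.93 down [-9.e-04  0.e+00 -1.e+00] coder x,y mm 9.18 34.2 tip z 85.54 F [-0.4  -0.14 -0.31] F coder x -0.34 grip 0.0006
t 9.9 yaw -16.92 down [-8.e-04  1.e-04 -1.e+00] coder x,y mm 8.99 34.23 tip z 85.57 F [0.67 0.04 0.17] F coder x 0.62 grip 0.0006
```

View pics/s2.png

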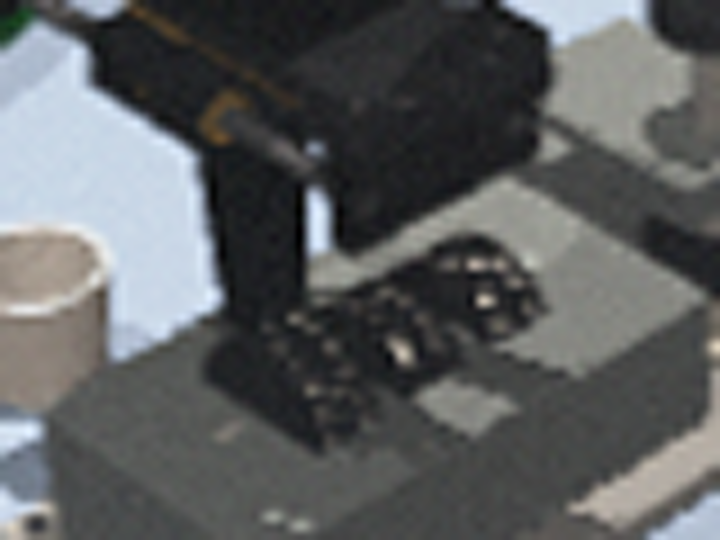

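```bash
python3 - <<'E'
from unwrap import *
im=avg("side",3)
show("side",im,"pics/us3.png",dz=(4,0,0),g=2.2)
E
```

```text
(no output)
```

View pics/us3.png

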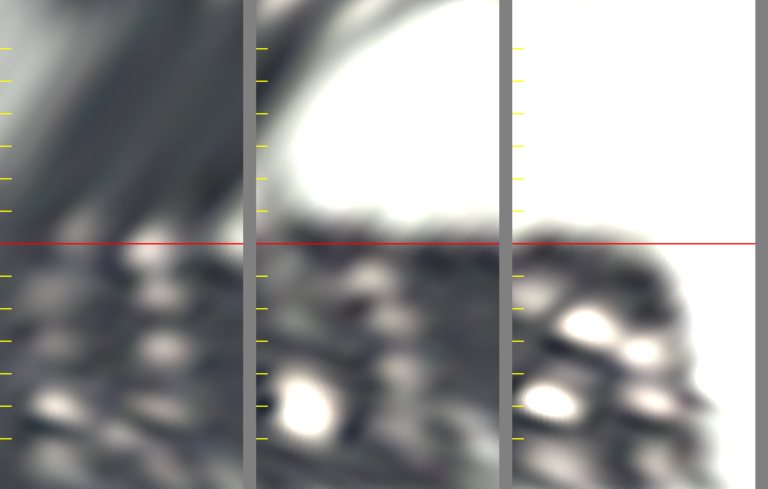

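Request:
{"method": "apply_moves", "body": {
  "targets": [
    [[0,3,0,0,0,0],[0,1.5,0,0,0,0],[-1,1.5,0,0,0,0],[-1,1,0,0,0,0],[-1,0.2,0,0,0,0],[-1,0,0,0,0,0]]
  ]
}}

```text
time: 10.65
tcp_pos: [0.5586, 0.0603, 0.1009]
ee_rot: [-0.699, 0.7, -0.101, 0.107]
wrist_force: [4.7, -2.9, 7.0]
grip_width: 0.0005
```

```bash
python3 -c "
from h import *
st()"
```

```text
t 10.65 yaw -16.89 down [ 0.0092 -0.0018 -1.    ] coder x,y mm 8.74 34.58 tip z 81.87 F [ 4.68 -2.93  7.01] F coder x 5.33 grip 0.0005
```

Request:
{"method": "apply_moves", "body": {
  "targets": [
    [[-1,0.3,0,0,0,0],[-1.2,0,0,0,0,0],[-1.2,0,0,0,0,0],[-1.2,0,0,0,0,0],[-1.2,0,0,0,0,0],[-1.2,0,0,0,0,0],[-1.2,0,0,0,0,0],[-1.2,0,0,0,0,0],[-1.2,0,0,0,0,0],[-1.2,0,0,0,0,0],[-1.2,0,0,0,0,0],[-1.2,0,0,0,0,0],[-1,0,0,0,0,0],[-1,0,0,0,0,0]]
  ]
}}

```text
time: 12.05
tcp_pos: [0.5427, 0.0652, 0.1006]
ee_rot: [-0.699, 0.699, -0.101, 0.107]
wrist_force: [2.8, -2.5, 7.6]
grip_width: 0.0002
```

```bash
python3 -c "
from h import *
st()"
```

```text
t 12.05 yaw -16.9 down [ 0.0079 -0.0014 -1.    ] coder x,y mm -7.92 34.6 tip z 81.6 F [ 2.76 -2.48  7.58] F coder x 3.37 grip 0.0002
```

Request:
{"method": "apply_moves", "body": {
  "targets": [
    [[0,-4,0,0,0,0],[0,-4,0,0,0,0],[6,0,0,0,0,0],[8,0,0,0,0,0],[7,0,0,0,0,0],[0,3,0,0,0,0],[0,2,0,0,0,0],[-1,2,0,0,0,0],[-1,1,0,0,0,0],[-1,0.5,0,0,0,0],[-1,0,0,0,0,0],[-1,0,0,0,0,0]]
  ]
}}

```text
time: 13.25
tcp_pos: [0.5587, 0.0602, 0.1004]
ee_rot: [-0.699, 0.7, -0.1, 0.107]
wrist_force: [5.0, -3.7, 7.1]
grip_width: 0.0002
```

```bash
python3 -c "
from h import *
st()"
```

```text
t 13.25 yaw -16.89 down [ 0.0099 -0.0021 -0.9999] coder x,y mm 8.86 34.49 tip z 81.37 F [ 4.96 -3.71  7.1 ] F coder x 5.83 grip 0.0002
```

Request:
{"method": "apply_moves", "body": {
  "targets": [
    [[-1.2,0,0,0,0,0],[-1.2,0,0,0,0,0],[-1.2,0,0,0,0,0],[-1.2,0,0,0,0,0],[-1.2,0,0,0,0,0],[-1.2,0,0,0,0,0],[-1.2,0,0,0,0,0],[-1.2,0,0,0,0,0],[-1.2,0,0,0,0,0],[-1.2,0,0,0,0,0],[-1.2,0,0,0,0,0],[-1.2,0,0,0,0,0],[-1.2,0,0,0,0,0]]
  ]
}}

```text
time: 14.55
tcp_pos: [0.5428, 0.0651, 0.1002]
ee_rot: [-0.699, 0.7, -0.101, 0.107]
wrist_force: [1.7, -3.0, 10.2]
grip_width: 0.0005
```

```bash
python3 -c "
from h import *
st()"
```

```text
t 14.55 yaw -16.9 down [ 0.0074 -0.0015 -1.    ] coder x,y mm -7.73 34.52 tip z 81.16 F [ 1.69 -2.99 10.2 ] F coder x 2.48 grip 0.0005
```

Request:
{"method": "apply_moves", "body": {
  "targets": [
    [[0,-4,0,0,0,0],[0,-4,0,0,0,0],[4,0,0,0,0,0],[4,0,0,0,0,0],[0,3,0,0,0,0],[0,2,0,0,0,0],[-1,2,0,0,0,0],[-1,0.5,0,0,0,0],[-1,0.5,0,0,0,0],[-1,0,0,0,0,0],[-1,0,0,0,0,0]]
  ]
}}

```text
time: 15.65
tcp_pos: [0.5464, 0.0639, 0.1003]
ee_rot: [-0.699, 0.7, -0.101, 0.107]
wrist_force: [2.9, -3.7, 9.8]
grip_width: 0.0002
```

```bash
python3 -c "
from h import *
st()"
```

```text
t 15.65 yaw -16.9 down [ 0.0086 -0.002  -1.    ] coder x,y mm -3.97 34.44 tip z 81.28 F [ 2.87 -3.66  9.79] F coder x 3.81 grip 0.0002
```

Request:
{"method": "apply_moves", "body": {
  "targets": [
    [[-1,0,0,0,0,0],[-1,0,0,0,0,0],[-1,0,0,0,0,0]]
  ]
}}

```text
time: 15.95
tcp_pos: [0.5431, 0.0649, 0.1]
ee_rot: [-0.699, 0.7, -0.101, 0.107]
wrist_force: [3.1, -3.1, 9.1]
grip_width: 0.0007
```

```bash
python3 -c "
from h import *
st()"
```

```text
t 15.95 yaw -16.91 down [ 0.0074 -0.0017 -1.    ] coder x,y mm -7.43 34.45 tip z 80.99 F [ 3.12 -3.06  9.12] F coder x 3.87 grip 0.0007
```

Request:
{"method": "apply_moves", "body": {
  "targets": [
    [[-1,0,0,0,0,0],[-1,0,0,0,0,0]]
  ]
}}

```text
time: 16.15
tcp_pos: [0.5419, 0.0655, 0.1002]
ee_rot: [-0.699, 0.7, -0.1, 0.107]
wrist_force: [4.0, -3.5, 7.6]
grip_width: 0.0003
```

```bash
python3 -c "
from h import *
st()"
```

```text
t 16.15 yaw -16.91 down [ 0.0096 -0.0017 -1.    ] coder x,y mm -8.71 34.65 tip z 81.22 F [ 4.03 -3.49  7.65] F coder x 4.87 grip 0.0003
```

Request:
{"method": "apply_moves", "body": {
  "targets": [
    [[-1,0,0,0,0,0],[-0.5,0,0,0,0,0]]
  ]
}}

```text
time: 16.35
tcp_pos: [0.54, 0.0663, 0.0999]
ee_rot: [0.7, -0.699, 0.101, -0.107]
wrist_force: [2.6, -1.2, 8.2]
grip_width: 0.0006
```

```bash
python3 -c "
from h import *
st();r.capture('side');st()"
```

```text
t 16.35 yaw -16.91 down [ 8.3e-03 -9.0e-04 -1.0e+00] coder x,y mm -10.82 34.85 tip z 80.85 F [ 2.63 -1.16  8.23] F coder x 2.85 grip 0.0006
t 16.4 yaw -16.91 down [ 7.9e-03 -8.0e-04 -1.0e+00] coder x,y mm -10.99 34.85 tip z 80.78 F [ 3.37 -1.35  7.27] F coder x 3.62 grip 0.0002
```

Request:
{"method": "apply_moves", "body": {
  "targets": [
    [[0,-4,0,0,0,0],[0,-4,0,0,0,0],[8,0,0,0,0,0],[8,0,0,0,0,0],[6,0,0,0,0,0],[0,0,0,0,0,0]]
  ]
}}

```text
time: 17.0
tcp_pos: [0.5582, 0.06, 0.1045]
ee_rot: [-0.699, 0.699, -0.104, 0.104]
wrist_force: [-0.2, -0.3, 0.1]
grip_width: 0.0002
```

```bash
python3 - <<'E'
from unwrap import *
im=avg("side",2); np.save("pics/side4.npy",im)
show("side",im,"pics/us4.png",dz=(4,0,0),g=2.2)
cv2.imwrite("pics/s4.png",np.clip(cv2.resize(im[195:235,258:308],None,fx=15,fy=15,interpolation=cv2.INTER_CUBIC)*1.7,0,255).astype(np.uint8))
from h import st; st()
E
```

```text
t 17.1 yaw -16.93 down [-0.0011  0.     -1.    ] coder x,y mm 7.75 34.18 tip z 85.45 F [-0.39  0.3  -0.15] F coder x -0.46 grip 0.0006
```

View pics/us4.png

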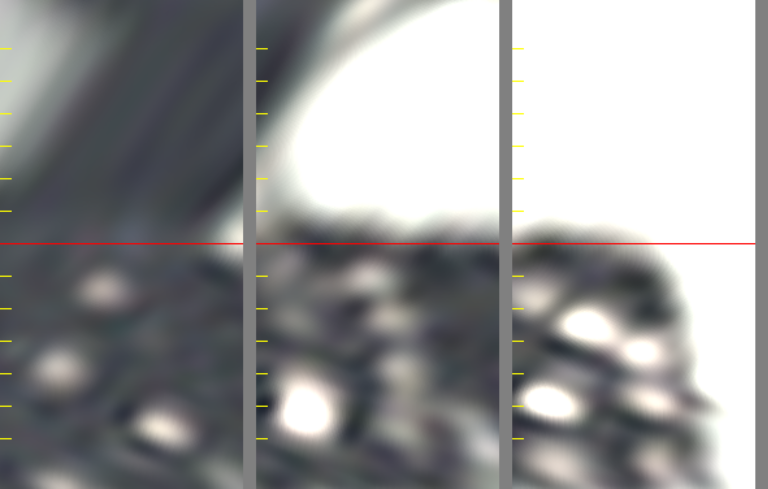

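View pics/s4.png

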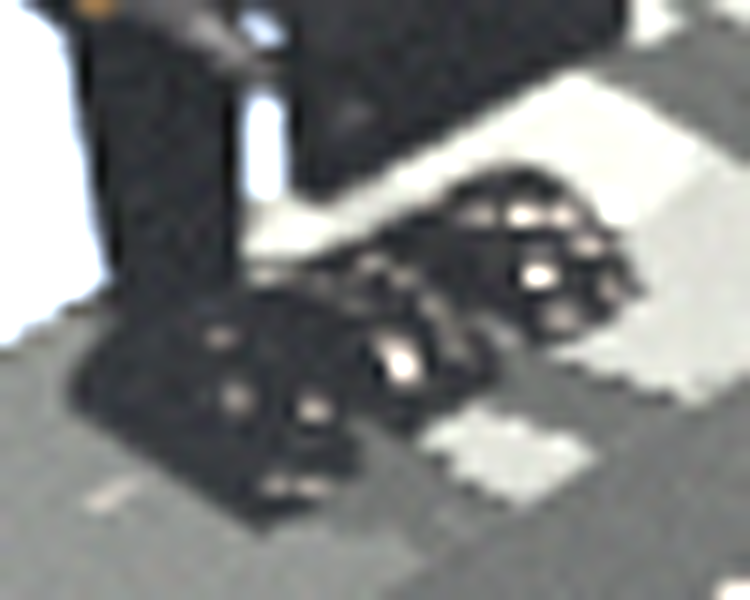

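Request:
{"method": "apply_moves", "body": {
  "targets": [
    [[-6,0,0,0,0,0],[-6,0,0,0,0,0],[-5.5,0,0,0,0,0],[0,2,0,0,0,0],[0,1.5,0,0,0,0],[0,1,0,0,0,0],[0,0,0,0,0,0],[0,0,0,0,0,0]]
  ]
}}

```text
time: 17.9
tcp_pos: [0.5407, 0.0656, 0.1009]
ee_rot: [0.699, -0.699, 0.104, -0.104]
wrist_force: [-4.1, 0.7, 5.7]
grip_width: 0.0005
```

```bash
python3 -c "
from h import *
st();r.capture('side');st()"
```

```text
t 17.9 yaw -16.92 down [-1.2e-03  4.0e-04 -1.0e+00] coder x,y mm -9.95 34.41 tip z 81.93 F [-4.06  0.72  5.71] F coder x -4.09 grip 0.0005
t 17.95 yaw -16.92 down [-1.2e-03  5.0e-04 -1.0e+00] coder x,y mm -9.95 34.44 tip z 81.93 F [-4.25  1.02  4.61] F coder x -4.36 grip 0.0001
```

Request:
{"method": "apply_moves", "body": {
  "targets": [
    [[0.5,0.8,0,0,0,0],[1,0.4,0,0,0,0],[1,0,0,0,0,0],[1,0,0,0,0,0]]
  ]
}}

```text
time: 18.35
tcp_pos: [0.5442, 0.0646, 0.1004]
ee_rot: [0.699, -0.699, 0.104, -0.104]
wrist_force: [-5.1, 0.2, 8.2]
grip_width: 0.0007
```

```bash
python3 -c "
from h import *
st()"
```

```text
t 18.35 yaw -16.91 down [-1.1e-03  3.0e-04 -1.0e+00] coder x,y mm -6.28 34.49 tip z 81.41 F [-5.06  0.15  8.21] F coder x -4.89 grip 0.0007
```

Request:
{"method": "apply_moves", "body": {
  "targets": [
    [[1,0.2,0,0,0,0],[1.2,0,0,0,0,0],[1.2,0,0,0,0,0],[1.2,0,0,0,0,0],[1.2,0,0,0,0,0],[1.2,0,0,0,0,0],[1.2,0,0,0,0,0],[1.2,0,0,0,0,0],[1.2,0,0,0,0,0],[1.2,0,0,0,0,0],[1.2,0,0,0,0,0],[1,0,0,0,0,0],[1,0,0,0,0,0],[0,0,0,0,0,0]]
  ]
}}

```text
time: 19.75
tcp_pos: [0.5597, 0.0599, 0.1006]
ee_rot: [0.699, -0.699, 0.103, -0.105]
wrist_force: [-2.2, 0.2, 6.1]
grip_width: 0.0002
```

```bash
python3 -c "
from h import *
st();r.capture('side');st()"
```

```text
t 19.75 yaw -16.92 down [ 1.8e-03 -1.0e-04 -1.0e+00] coder x,y mm 9.87 34.5 tip z 81.56 F [-2.21  0.24  6.06] F coder x -2.19 grip 0.0002
t 19.8 yaw -16.92 down [ 1.9e-03 -1.0e-04 -1.0e+00] coder x,y mm 9.85 34.51 tip z 81.55 F [-2.11 -1.19  6.87] F coder x -1.67 grip 0.0002
```

Request:
{"method": "apply_moves", "body": {
  "targets": [
    [[0,-6,0,0,0,0],[0,-6,0,0,0,0],[-5,0,-17,0,0,0],[-5,0,-17,0,0,0],[0,4,0,0,0,0],[0,0,0,0,0,0]]
  ]
}}

```text
time: 20.4
tcp_pos: [0.538, 0.0297, 0.106]
ee_rot: [0.699, -0.699, 0.105, -0.104]
wrist_force: [-0.4, -0.3, -0.3]
grip_width: 0.0003
```

```bash
python3 - <<'E'
from unwrap import *
im=avg("side",2); np.save("pics/side5.npy",im)
show("side",im,"pics/us5.png",dz=(4,0,0),g=2.2)
st()
E
```

```text
t 20.5 yaw -16.95 down [-7.e-04  2.e-04 -1.e+00] coder x,y mm -1.48 0.03 tip z 87.62 F [-0.06  0.03  0.55] F coder x -0.06 grip 0.0003
```

View pics/us5.png

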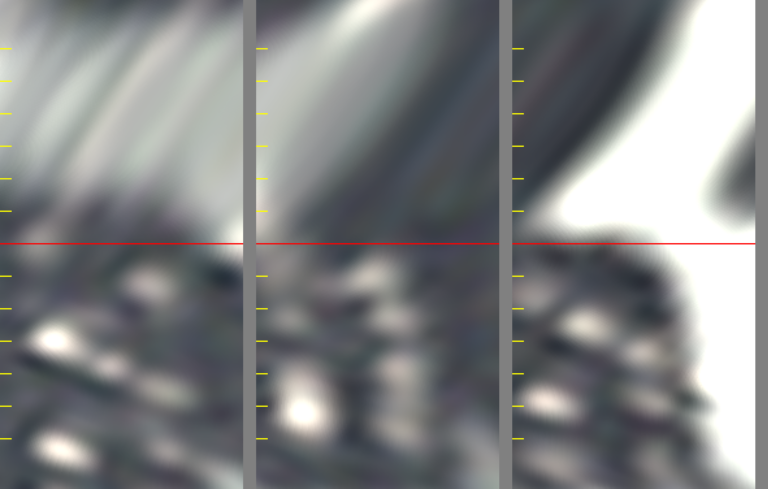

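Request:
{"method": "apply_moves", "body": {
  "targets": [
    [[1.5,2,0,0,0,0],[0,1,0,0,0,0],[0,1,0,0,0,0],[0,0,0,0,0,0]]
  ]
}}

```text
time: 20.9
tcp_pos: [0.5405, 0.0302, 0.1028]
ee_rot: [-0.699, 0.699, -0.104, 0.104]
wrist_force: [-0.1, -0.6, -0.3]
grip_width: 0.0003
```

Request:
{"method": "apply_moves", "body": {
  "targets": [
    [[0,1,0,0,0,0],[0,1,0,0,0,0],[0,0,0,0,0,0]]
  ]
}}

```text
time: 21.2
tcp_pos: [0.5405, 0.03, 0.1009]
ee_rot: [-0.699, 0.699, -0.104, 0.104]
wrist_force: [-0.3, -0.6, 0.7]
grip_width: 0.0006
```

Request:
{"method": "apply_moves", "body": {
  "targets": [
    [[0,1,0,0,0,0],[0,1,0,0,0,0],[0,0,0,0,0,0]]
  ]
}}

```text
time: 21.5
tcp_pos: [0.5405, 0.03, 0.0989]
ee_rot: [-0.699, 0.699, -0.104, 0.104]
wrist_force: [-0.2, -0.0, -0.1]
grip_width: 0.0004
```

Tip at ~79.9, still free.

Request:
{"method": "apply_moves", "body": {
  "targets": [
    [[0,1,0,0,0,0],[0,1,0,0,0,0],[0,0,0,0,0,0]]
  ]
}}

```text
time: 21.8
tcp_pos: [0.5404, 0.03, 0.0968]
ee_rot: [-0.699, 0.699, -0.104, 0.104]
wrist_force: [0.3, 0.6, -0.3]
grip_width: 0.0009
```

Request:
{"method": "apply_moves", "body": {
  "targets": [
    [[0,1,0,0,0,0],[0,0.5,0,0,0,0],[0,0,0,0,0,0]]
  ]
}}

```text
time: 22.1
tcp_pos: [0.5407, 0.03, 0.0958]
ee_rot: [-0.699, 0.699, -0.104, 0.104]
wrist_force: [-1.4, 0.1, 2.1]
grip_width: 0.0006
```

```bash
python3 - <<'E'
from unwrap import *
st(); r.capture("side"); st()
show("side",np.load("pics/side.npy"),"pics/us6.png",dz=(4,-3,-3),g=1.4)
show("top",np.load("pics/top.npy"),"pics/ut6.png",dz=(4,-3,-3),g=2)
E
```

```text
t 22.1 yaw -16.91 down [ 0. -0. -1.] coder x,y mm 0.39 0.32 tip z 76.79 F [-1.37  0.12  2.11] F coder x -1.34 grip 0.0006
t 22.15 yaw -16.91 down [ 1.e-04 -0.e+00 -1.e+00] coder x,y mm 0.4 0.32 tip z 76.81 F [-1.33 -0.11  2.14] F coder x -1.24 grip 0.0004
```

View pics/us6.png

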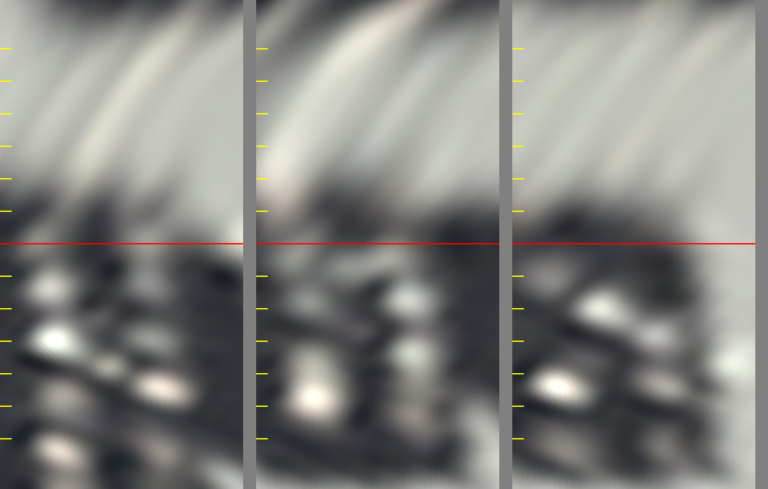

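View pics/ut6.png

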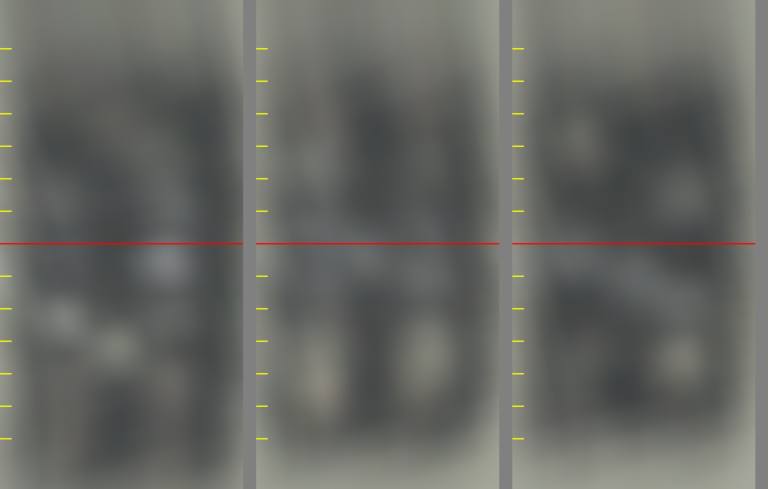

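Request:
{"method": "apply_moves", "body": {
  "targets": [
    [[0,-4,0,0,0,0],[7,0,0,0,0,0],[0,3,0,0,0,0],[0,2,0,0,0,0],[0,1,0,0,0,0],[0,0,0,0,0,0],[0,0,0,0,0,0]]
  ]
}}

```text
time: 22.85
tcp_pos: [0.5479, 0.0279, 0.0944]
ee_rot: [-0.699, 0.699, -0.103, 0.104]
wrist_force: [0.5, -0.1, 4.8]
grip_width: 0.0004
```

```bash
python3 -c "
from h import *
st()"
```

```text
t 22.85 yaw -16.91 down [ 1.4e-03 -3.0e-04 -1.0e+00] coder x,y mm 7.94 0.38 tip z 75.37 F [ 0.54 -0.11  4.84] F coder x 0.54 grip 0.0004
```

Request:
{"method": "apply_moves", "body": {
  "targets": [
    [[-1,1,0,0,0,0],[-1,1,0,0,0,0],[-1,0.7,0,0,0,0],[-1,0,0,0,0,0],[-1,0,0,0,0,0]]
  ]
}}

```text
time: 23.35
tcp_pos: [0.5458, 0.0285, 0.0936]
ee_rot: [-0.699, 0.7, -0.101, 0.107]
wrist_force: [4.2, -2.9, 8.7]
grip_width: 0.0004
```

```bash
python3 -c "
from h import *
st()"
```

```text
t 23.35 yaw -16.91 down [ 0.0084 -0.0019 -1.    ] coder x,y mm 5.7 0.42 tip z 74.61 F [ 4.16 -2.85  8.75] F coder x 4.81 grip 0.0004
```

Request:
{"method": "apply_moves", "body": {
  "targets": [
    [[-1.2,0,0,0,0,0],[-1.2,0,0,0,0,0],[-1.2,0,0,0,0,0],[-1.2,0,0,0,0,0],[-1.2,0,0,0,0,0],[-1.2,0,0,0,0,0],[-1.2,0,0,0,0,0],[-1.2,0,0,0,0,0],[-1,0,0,0,0,0],[0,0,0,0,0,0]]
  ]
}}

```text
time: 24.35
tcp_pos: [0.535, 0.0319, 0.0933]
ee_rot: [-0.699, 0.7, -0.101, 0.106]
wrist_force: [2.8, -2.1, 7.8]
grip_width: 0.0004
```

```bash
python3 -c "
from h import *
st()"
```

```text
t 24.35 yaw -16.91 down [ 0.0068 -0.0015 -1.    ] coder x,y mm -5.57 0.45 tip z 74.35 F [ 2.79 -2.13  7.8 ] F coder x 3.29 grip 0.0004
```

Request:
{"method": "apply_moves", "body": {
  "targets": [
    [[-0.7,0,0,0,0,0],[0,0,0,0,0,0],[0,-7,0,0,0,0],[0,-8,0,0,0,0],[0,0,-17,0,0,0],[0,0,-17,0,0,0],[0,0,0,0,0,0],[0,0,0,0,0,0]]
  ]
}}

```text
time: 25.15
tcp_pos: [0.5212, 0.0004, 0.1054]
ee_rot: [0.7, -0.699, 0.105, -0.104]
wrist_force: [0.7, 0.0, 0.8]
grip_width: 0.0007
```

```bash
python3 - <<'E'
from unwrap import *
im=avg("side",2); np.save("pics/side7.npy",im)
show("side",im,"pics/us7.png",dz=(4,-3,-3),g=2.2)
st()
E
```

```text
t 25.25 yaw -16.9 down [-6.e-04  4.e-04 -1.e+00] coder x,y mm -9.32 -33.24 tip z 86.6 F [ 0.13 -0.25 -0.46] F coder x 0.19 grip 0.0002
```

View pics/us7.png

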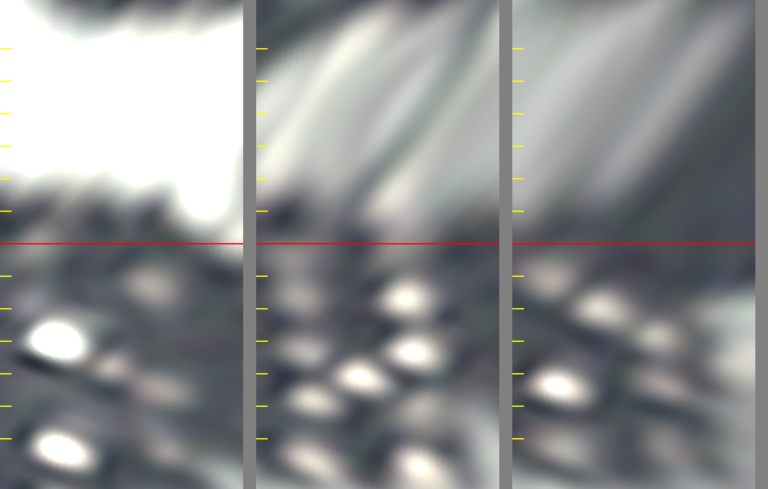

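Request:
{"method": "apply_moves", "body": {
  "targets": [
    [[0,1,0,0,0,0],[0,1,0,0,0,0],[0,1,0,0,0,0],[0,0,0,0,0,0]]
  ]
}}

```text
time: 25.65
tcp_pos: [0.5217, 0.0004, 0.1026]
ee_rot: [0.699, -0.699, 0.104, -0.104]
wrist_force: [0.5, -0.7, -0.5]
grip_width: 0.0003
```

Request:
{"method": "apply_moves", "body": {
  "targets": [
    [[0,1,0,0,0,0],[0,1,0,0,0,0],[0,0,0,0,0,0]]
  ]
}}

```text
time: 25.95
tcp_pos: [0.5217, 0.0002, 0.1007]
ee_rot: [-0.699, 0.699, -0.104, 0.104]
wrist_force: [-0.9, 0.0, -0.6]
grip_width: 0.0004
```

Request:
{"method": "apply_moves", "body": {
  "targets": [
    [[0,1,0,0,0,0],[0,1,0,0,0,0],[0,0,0,0,0,0]]
  ]
}}

```text
time: 26.25
tcp_pos: [0.5217, 0.0002, 0.0987]
ee_rot: [-0.699, 0.699, -0.104, 0.104]
wrist_force: [0.6, -0.0, -0.6]
grip_width: 0.0009
```

Request:
{"method": "apply_moves", "body": {
  "targets": [
    [[0,1,0,0,0,0],[0,1,0,0,0,0],[0,0,0,0,0,0]]
  ]
}}

```text
time: 26.55
tcp_pos: [0.5217, 0.0002, 0.0967]
ee_rot: [-0.699, 0.699, -0.104, 0.104]
wrist_force: [-0.0, -0.2, 0.4]
grip_width: 0.0006
```

Request:
{"method": "apply_moves", "body": {
  "targets": [
    [[0,1,0,0,0,0],[0,0.5,0,0,0,0],[0,0,0,0,0,0]]
  ]
}}

```text
time: 26.85
tcp_pos: [0.5217, 0.0002, 0.0953]
ee_rot: [0.699, -0.699, 0.104, -0.104]
wrist_force: [0.2, -0.2, -0.0]
grip_width: 0.0004
```

Request:
{"method": "apply_moves", "body": {
  "targets": [
    [[0,1,0,0,0,0],[0,0.5,0,0,0,0],[0,0,0,0,0,0]]
  ]
}}

```text
time: 27.15
tcp_pos: [0.5219, 0.0002, 0.094]
ee_rot: [0.699, -0.699, 0.104, -0.104]
wrist_force: [-0.3, -0.8, 1.7]
grip_width: 0.0004
```

```bash
python3 -c "
from h import *
st()"
```

```text
t 27.15 yaw -16.92 down [ 1.e-04  0.e+00 -1.e+00] coder x,y mm -8.93 -33.68 tip z 75.0 F [-0.31 -0.8   1.73] F coder x -0.06 grip 0.0004
```

Request:
{"method": "apply_moves", "body": {
  "targets": [
    [[0,1,0,0,0,0],[0,1,0,0,0,0],[0.5,0.8,0,0,0,0],[1,0.6,0,0,0,0],[1,0.3,0,0,0,0],[1,0,0,0,0,0]]
  ]
}}

```text
time: 27.75
tcp_pos: [0.525, -0.0007, 0.0914]
ee_rot: [0.699, -0.699, 0.104, -0.104]
wrist_force: [-5.0, 0.5, 10.4]
grip_width: 0.0007
```

```bash
python3 -c "
from h import *
st()"
```

```text
t 27.75 yaw -16.91 down [-1.2e-03  3.0e-04 -1.0e+00] coder x,y mm -5.69 -33.59 tip z 72.4 F [-5.04  0.47 10.42] F coder x -4.96 grip 0.0007
```

Good press (10 N). Continue to about x = +9.

Request:
{"method": "apply_moves", "body": {
  "targets": [
    [[1.2,0,0,0,0,0],[1.2,0,0,0,0,0],[1.2,0,0,0,0,0],[1.2,0,0,0,0,0],[1.2,0,0,0,0,0],[1.2,0,0,0,0,0],[1.2,0,0,0,0,0],[1.2,0,0,0,0,0],[1.2,0,0,0,0,0],[1.2,0,0,0,0,0],[1.2,0,0,0,0,0],[1,0,0,0,0,0],[0,0,0,0,0,0]]
  ]
}}

```text
time: 29.05
tcp_pos: [0.5397, -0.0051, 0.0917]
ee_rot: [-0.699, 0.699, -0.103, 0.105]
wrist_force: [-1.8, -0.1, 7.7]
grip_width: 0.0006
```

```bash
python3 -c "
from h import *
st()"
```

```text
t 29.05 yaw -16.91 down [ 1.7e-03 -4.0e-04 -1.0e+00] coder x,y mm 9.64 -33.59 tip z 72.71 F [-1.85 -0.09  7.69] F coder x -1.74 grip 0.0006
```

Request:
{"method": "apply_moves", "body": {
  "targets": [
    [[0,-6,0,0,0,0],[0,-4,0,0,0,0],[-8,0,0,0,0,0],[-10,0,0,0,0,0],[0,0,0,0,0,0],[0,0,0,0,0,0]]
  ]
}}

```text
time: 29.65
tcp_pos: [0.5208, 0.0005, 0.0997]
ee_rot: [-0.699, 0.699, -0.104, 0.104]
wrist_force: [0.7, 0.1, -0.3]
grip_width: 0.0007
```

```bash
python3 - <<'E'
from unwrap import *
im=avg("side",2); np.save("pics/side8.npy",im)
show("side",im,"pics/us8.png",dz=(4,-3,-5),g=2.2)
st()
E
```

```text
t 29.75 yaw -16.91 down [-0.  0. -1.] coder x,y mm -9.43 -33.69 tip z 81.03 F [-0.32  0.29 -0.53] F coder x -0.39 grip 0.0005
```

View pics/us8.png

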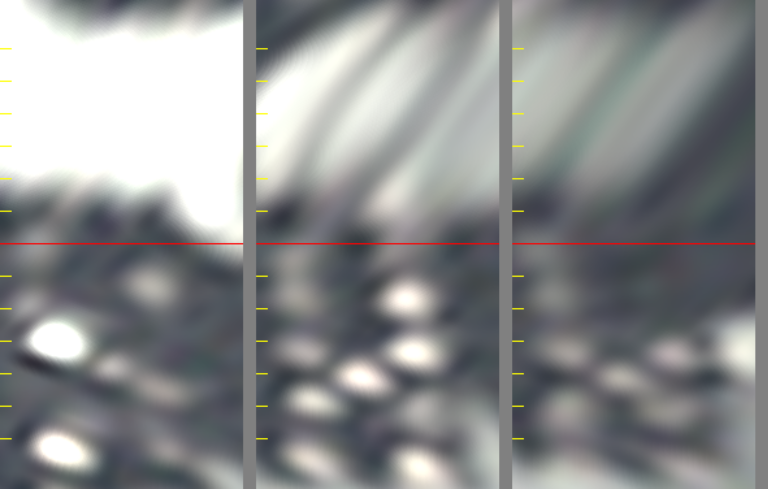

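Request:
{"method": "apply_moves", "body": {
  "targets": [
    [[0.5,3,0,0,0,0],[0,3,0,0,0,0],[0,2,0,0,0,0],[0,0.8,0,0,0,0],[0.5,0.5,0,0,0,0],[1,0.3,0,0,0,0],[1,0.2,0,0,0,0],[1,0,0,0,0,0]]
  ]
}}

```text
time: 30.55
tcp_pos: [0.5252, -0.0008, 0.0915]
ee_rot: [0.699, -0.699, 0.105, -0.103]
wrist_force: [-5.7, 1.4, 9.2]
grip_width: 0.0006
```

```bash
python3 -c "
from h import *
st()"
```

```text
t 30.55 yaw -16.91 down [-1.7e-03  3.0e-04 -1.0e+00] coder x,y mm -5.51 -33.61 tip z 72.54 F [-5.67  1.36  9.17] F coder x -5.82 grip 0.0006
```

Request:
{"method": "apply_moves", "body": {
  "targets": [
    [[1.2,0,0,0,0,0],[1.2,0,0,0,0,0],[1.2,0,0,0,0,0],[1.2,0,0,0,0,0],[1.2,0,0,0,0,0],[1.2,0,0,0,0,0],[1.2,0,0,0,0,0],[1.2,0,0,0,0,0],[1.2,0,0,0,0,0],[1,0,0,0,0,0],[0.7,0,0,0,0,0],[0,0,0,0,0,0]]
  ]
}}

```text
time: 31.75
tcp_pos: [0.538, -0.0047, 0.0919]
ee_rot: [-0.699, 0.699, -0.104, 0.104]
wrist_force: [-1.8, 0.4, 7.8]
grip_width: 0.0006
```

```bash
python3 -c "
from h import *
st()"
```

```text
t 31.75 yaw -16.91 down [ 9.e-04 -2.e-04 -1.e+00] coder x,y mm 7.95 -33.59 tip z 72.88 F [-1.84  0.37  7.83] F coder x -1.87 grip 0.0006
```

Request:
{"method": "apply_moves", "body": {
  "targets": [
    [[0,-6,0,0,0,0],[0,-20,0,0,0,0],[0,-35,0,0,0,0],[0,-30,-10,0,0,0],[0,-10,-30,0,0,0],[0,0,-40,0,0,0],[0,0,-40,0,0,0],[0,0,-40,0,0,0],[0,0,-40,0,0,0],[0,0,-40,0,0,0],[0,0,-40,0,0,0],[0,0,-20,0,0,0],[0,0,0,0,0,0],[0,0,0,0,0,0]]
  ]
}}

```text
time: 33.15
tcp_pos: [0.4498, -0.2914, 0.1909]
ee_rot: [0.7, -0.699, 0.105, -0.104]
wrist_force: [0.3, 0.9, 0.0]
grip_width: 0.0007
```

```bash
python3 - <<'E'
from unwrap import *
im=avg("side",4); np.save("pics/side9.npy",im)
show("side",im,"pics/us9.png",dz=(4,-3,-5),g=1.4)
im=avg("top",4); np.save("pics/top9.npy",im)
show("top",im,"pics/ut9.png",dz=(4,-3,-5),g=2)
cv2.imwrite("pics/t9.png",np.clip(cv2.resize(im[150:245,255:385],None,fx=6,fy=6,interpolation=2)*1.6,0,255).astype(np.uint8))
st()
E
```

```text
t 33.55 yaw -16.85 down [ 1.e-04 -0.e+00 -1.e+00] coder x,y mm 7.21 -333.04 tip z 172.41 F [ 0.31 -0.23  0.28] F coder x 0.37 grip 0.0002
```

View pics/us9.png

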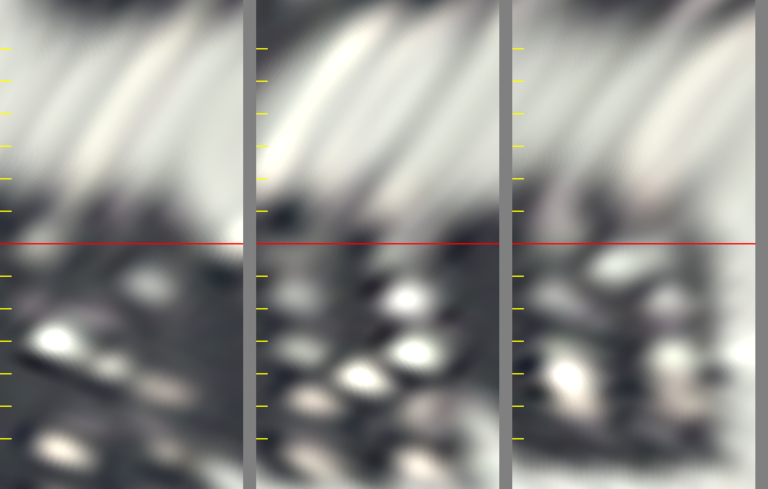

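View pics/ut9.png

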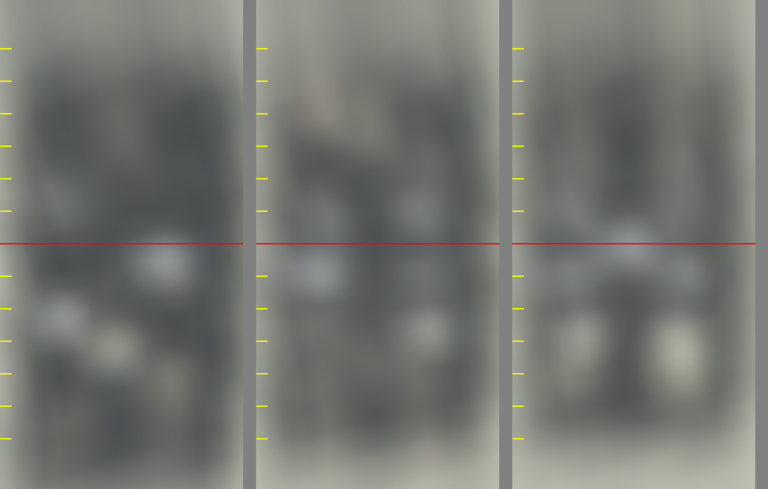

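View pics/t9.png

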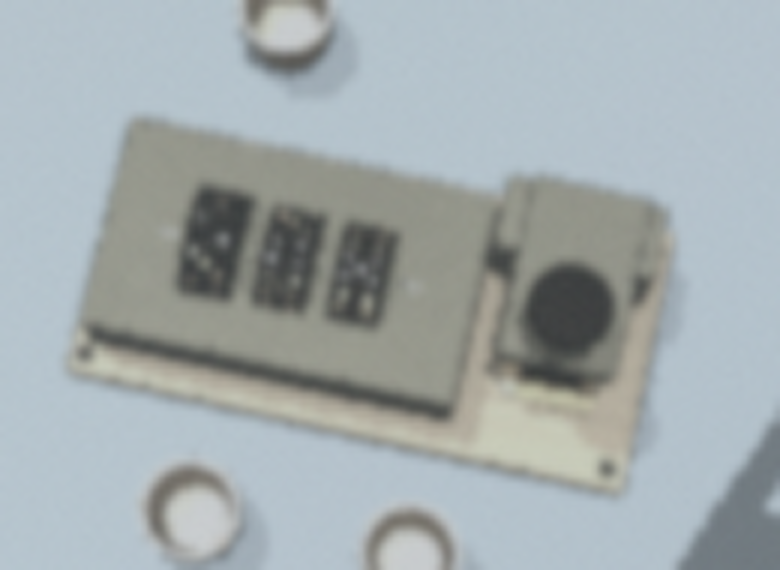

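Request:
{"method": "apply_moves", "body": {
  "targets": [
    [[-2,0,15,0,0,0],[-3,0,30,0,0,0],[-3,0,40,0,0,0],[-3,0,40,0,0,0],[-3,0,40,0,0,0],[-2,0,30,0,0,0],[0,10,10,0,0,0],[0,15,0,0,0,0],[0,8,0,0,0,0],[0,2,0,0,0,0],[0,0,0,0,0,0],[0,0,0,0,0,0]]
  ]
}}

```text
time: 34.75
tcp_pos: [0.4944, -0.0916, 0.1565]
ee_rot: [-0.699, 0.699, -0.104, 0.105]
wrist_force: [-0.3, 0.5, 1.2]
grip_width: 0.0007
```

```bash
python3 -c "
from h import *
st();im=r.capture('side');cv2.imwrite('pics/s10.png',cv2.resize(im[120:260,220:380],None,fx=4,fy=4));st()"
```

```text
t 34.75 yaw -17.0 down [ 2.e-04 -1.e-04 -1.e+00] coder x,y mm -8.51 -129.51 tip z 137.52 F [-0.27  0.48  1.15] F coder x -0.39 grip 0.0007
t 34.8 yaw -16.99 down [ 7.e-04 -3.e-04 -1.e+00] coder x,y mm -8.36 -129.39 tip z 137.8 F [ 0.13 -0.45  0.26] F coder x 0.25 grip 0.0007
```

View pics/s10.png

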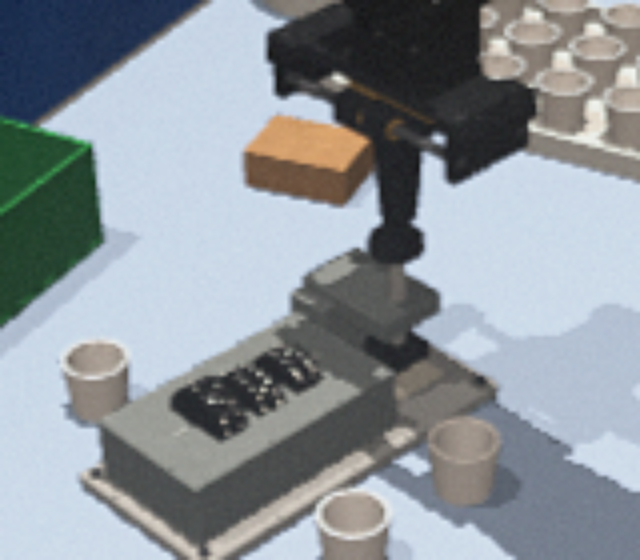

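The closed fingers stand just above the plunger head (picture 395,240). Pressing down slowly.

Request:
{"method": "apply_moves", "body": {
  "targets": [
    [[0,3,0,0,0,0],[0,3,0,0,0,0],[0,2,0,0,0,0],[0,2,0,0,0,0],[0,2,0,0,0,0],[0,2,0,0,0,0],[0,2,0,0,0,0],[0,2,0,0,0,0],[0,0,0,0,0,0],[0,0,0,0,0,0]]
  ]
}}

```text
time: 35.8
tcp_pos: [0.4943, -0.0908, 0.1385]
ee_rot: [-0.699, 0.699, -0.104, 0.104]
wrist_force: [-2.0, 0.2, 4.3]
grip_width: 0.0004
```

```bash
python3 -c "
from h import *
st()"
```

```text
t 35.8 yaw -16.91 down [-3.e-04  0.e+00 -1.e+00] coder x,y mm -8.88 -128.71 tip z 119.46 F [-1.98  0.2   4.3 ] F coder x -1.95 grip 0.0004
```

Request:
{"method": "apply_moves", "body": {
  "targets": [
    [[0,1.5,0,0,0,0],[0,1.5,0,0,0,0],[0,1,0,0,0,0],[0,0.6,0,0,0,0],[0,0.4,0,0,0,0],[0,0,0,0,0,0]]
  ]
}}

```text
time: 36.4
tcp_pos: [0.4943, -0.0908, 0.1334]
ee_rot: [0.699, -0.699, 0.104, -0.104]
wrist_force: [-3.6, 0.9, 6.3]
grip_width: 0.0004
```

```bash
python3 -c "
from h import *
st()"
```

```text
t 36.4 yaw -16.91 down [-1.e-04  0.e+00 -1.e+00] coder x,y mm -8.83 -128.7 tip z 114.44 F [-3.65  0.86  6.26] F coder x -3.74 grip 0.0004
```

Request:
{"method": "apply_moves", "body": {
  "targets": [
    [[0,0.4,0,0,0,0],[0,0.3,0,0,0,0],[0,0,0,0,0,0]]
  ]
}}

```text
time: 36.7
tcp_pos: [0.4944, -0.0908, 0.1332]
ee_rot: [-0.699, 0.699, -0.104, 0.104]
wrist_force: [-5.0, 0.4, 7.4]
grip_width: 0.0007
```

```bash
python3 -c "
from h import *
st();r.capture('side');st()"
```

```text
t 36.7 yaw -16.91 down [-3.e-04  0.e+00 -1.e+00] coder x,y mm -8.82 -128.68 tip z 114.23 F [-5.    0.42  7.36] F coder x -4.91 grip 0.0007
t 36.75 yaw -16.91 down [-3.e-04  0.e+00 -1.e+00] coder x,y mm -8.8 -128.7 tip z 114.26 F [-4.42  0.76  7.85] F coder x -4.45 grip 0.0002
```

Request:
{"method": "apply_moves", "body": {
  "targets": [
    [[0,0,0,0,0,0],[0,0,0,0,0,0],[0,0,0,0,0,0],[0,0,0,0,0,0],[0,-5,0,0,0,0],[0,-5,0,0,0,0],[0,-10,0,0,0,0],[0,-20,0,0,0,0],[0,-20,-10,0,0,0],[0,0,-30,0,0,0],[0,0,-40,0,0,0],[0,0,-40,0,0,0],[0,0,-40,0,0,0],[0,0,-40,0,0,0],[0,0,-20,0,0,0],[0,0,0,0,0,0],[0,0,0,0,0,0],[0,0,0,0,0,0]]
  ]
}}

```text
time: 38.55
tcp_pos: [0.4307, -0.3003, 0.1925]
ee_rot: [0.7, -0.699, 0.104, -0.104]
wrist_force: [0.5, -0.1, 0.3]
grip_width: 0.0005
```

```bash
python3 - <<'E'
from unwrap import *
st()
s=avg("side",3); t=avg("top",3)
show("top",t,"pics/ut11.png",dz=(4,-3,-5),g=2)
cv2.imwrite("pics/s11.png",cv2.resize(s[165:265,235:350],None,fx=6,fy=6,interpolation=2).clip(0,255).astype(np.uint8))
t0=np.load("pics/top.npy"); s0=np.load("pics/side.npy")
for n,a,b in(("top",t,np.load("pics/top9.npy")),("side",s,np.load("pics/side9.npy"))):
    x=slice(150,245),slice(255,385)
    if n=="side": x=slice(165,265),slice(235,350)
    print(n,"max diff coder area",abs(a-b)[x].mean(2).max().round(1))
cv2.imwrite("pics/t11.png",t.astype(np.uint8))
E
```

```text
t 38.55 yaw -16.86 down [ 2.e-04  5.e-04 -1.e+00] coder x,y mm -8.85 -347.71 tip z 173.49 F [ 0.47 -0.09  0.3 ] F coder x 0.47 grip 0.0005
top max diff coder area 44.5
side max diff coder area 107.5
```

View pics/s11.png

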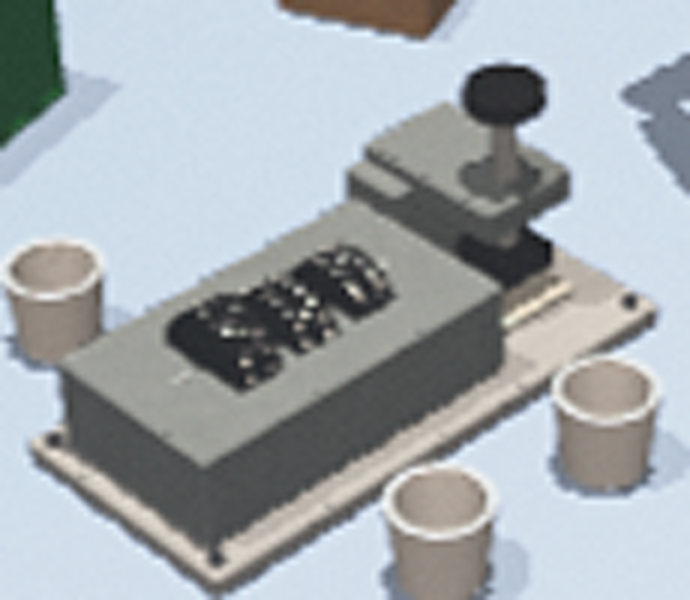

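View pics/ut11.png

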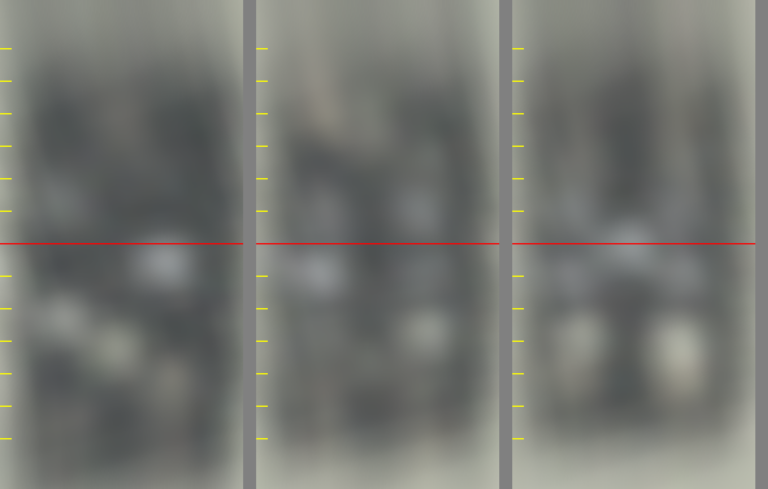

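View pics/t11.png

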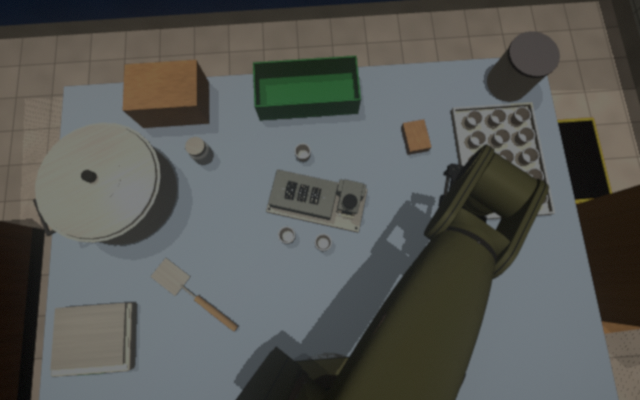

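The code still reads 2-4-5, with the pips centred on the index line. The plunger is up again, with its head at (505, 95) as at the start, and the cups are where they were. The large differences from the earlier pictures come from the arm's shadow. I am handing the job in.

```bash
python3 -c "
from h import *
st(); print(r.finish_job())"
```

```text
t 38.85 yaw -16.85 down [ 1.e-04 -0.e+00 -1.e+00] coder x,y mm -8.77 -348.02 tip z 173.7 F [-0.02 -0.06 -0.37] F coder x 0.0 grip 0.0008
the job is handed in; nothing more can be done
None
```

I set the coder to 2-4-5, pushed the plunger down and let it come up again. I handed the job in at 38.9 s of the 72 s allowed; `finish_job()` gives no verdict.

- **Wheels:** I found each wheel by touch: the tops are about 84, 77 and 75 mm above the table, left to right. I rolled them with the closed fingertips, pressing about 6 to 10 N. I ran the left wheel to its lower stop as a reference and rolled it back 0.75 rad. I set the middle and right wheels from the pips and how far the finger travelled.
- **Code check:** Before and after the stamp, the top view read about 0.64, 1.80 and 2.40 rad. The side view before the stamp agreed within about 0.03 rad. All three are inside the ±0.12 rad limit.
- **Plunger:** I pushed it to 13.8 mm at about 7.5 N, past its 5.4 N spring force, so it was on its stop. I held it about 0.4 s, and it came fully up again in the last side picture.
- **Forces:** The highest force I read on the coder was about 10 N, against the limit of 18 N. I only read it at the end of each move, so short peaks in between were not seen.

**Disagreements and gaps:**
- The side camera showed the wheels turned about 5° from the top view. I corrected for this using the left wheel's stop and the index mark.
- In the first stroke on the left wheel the press fell below the advised 8 N, to about 6 N. The pips showed that the wheel still rolled without slipping.
- The last top picture shows the cups, jar, spatula and box where they were, but the arm hides part of the right side of the table. The brush was not checked at the end; the arm passed above it without touching anything.

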